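# Unload, load and start the rocking mixer

## Task

The flask already in the rocking mixer is finished: take it out and lay it flat in the shallow steel tray. Clamp every culture flask that is lying out on the bench flat in a place of its own on the mixer, cap against the fixed stop and base against the sprung jaw (press the jaw back to let the flask in), and turn the speed dial until its pointer is at the black index mark. Only then press the sunken start key down with the stylus, then put the stylus back upright in its stand, fully home. Leave the other things on the bench where they are.

Things in the scene. Friction and masses are not known exactly. Their poses are not given: they have to be found in the camera images.
- flask0_c (a point): Culture flask lying flat: frosted body 62 (x) x 44 (y) x 30 (z) mm, short neck, round orange cap 27 mm wide, 28 mm long; 100 mm in all, 70 g. Point: centre of the rectangular body, 15 mm above its underside, where to grip it across the 44 mm. x runs from the cap to the flat base end: base 31 mm ahead of the point, cap end 69 mm behind. 2 or 3 flasks are present (absent: None).
- flask1_c (a point): Culture flask lying flat: frosted body 62 (x) x 44 (y) x 30 (z) mm, short neck, round orange cap 27 mm wide, 28 mm long; 100 mm in all, 70 g. Point: centre of the rectangular body, 15 mm above its underside, where to grip it across the 44 mm. x runs from the cap to the flat base end: base 31 mm ahead of the point, cap end 69 mm behind. 2 or 3 flasks are present (absent: None).
- flask2_c (a point): Culture flask lying flat: frosted body 62 (x) x 44 (y) x 30 (z) mm, short neck, round orange cap 27 mm wide, 28 mm long; 100 mm in all, 70 g. Point: centre of the rectangular body, 15 mm above its underside, where to grip it across the 44 mm. x runs from the cap to the flat base end: base 31 mm ahead of the point, cap end 69 mm behind. 2 or 3 flasks are present (absent: None).
- flask3_c (a point): The finished flask, clamped in the middle place (lane1) of the mixer at the start: the same shape, size and axes as the others.
- tray_in (a point): Centre of the inner floor of the shallow fixed steel tray on the bench beside the mixer: 144 (its x) x 114 (its y) mm inside, floor 3 mm above the bench, walls 3 mm thick and 15 mm high.
- lane0 (a point): Clamp place on the mixer platform (3 in a row, 80 mm apart): where the flask point of a clamped flask lies, 15 mm above the platform floor (floor 60 mm above the bench). x points from the fixed stop to the sprung jaw, z up. Stop: face 69 mm behind the point, 14 mm above the floor. Console: begins 89 mm behind, top 15 mm above the floor; the dial is higher.
- jaw0 (a joint): Sprung jaw of this lane: steel plate 30 mm wide, 2 to 50 mm above the platform floor. 0 = at rest, face 11 mm ahead of the lane point (gap to stop 80 mm); it goes back along lane +x to 0.035 m (3 N at rest, 6 N at 0.020 with a flask in, 8 N at the end). A flask held 20 to 25 mm above the floor pushes it with its base while its cap passes above the stop.
- lane1 (a point): Clamp place on the mixer platform (3 in a row, 80 mm apart): where the flask point of a clamped flask lies, 15 mm above the platform floor (floor 60 mm above the bench). x points from the fixed stop to the sprung jaw, z up. Stop: face 69 mm behind the point, 14 mm above the floor. Console: begins 89 mm behind, top 15 mm above the floor; the dial is higher.
- jaw1 (a joint): Sprung jaw of this lane: steel plate 30 mm wide, 2 to 50 mm above the platform floor. 0 = at rest, face 11 mm ahead of the lane point (gap to stop 80 mm); it goes back along lane +x to 0.035 m (3 N at rest, 6 N at 0.020 with a flask in, 8 N at the end). A flask held 20 to 25 mm above the floor pushes it with its base while its cap passes above the stop.
- lane2 (a point): Clamp place on the mixer platform (3 in a row, 80 mm apart): where the flask point of a clamped flask lies, 15 mm above the platform floor (floor 60 mm above the bench). x points from the fixed stop to the sprung jaw, z up. Stop: face 69 mm behind the point, 14 mm above the floor. Console: begins 89 mm behind, top 15 mm above the floor; the dial is higher.
- jaw2 (a joint): Sprung jaw of this lane: steel plate 30 mm wide, 2 to 50 mm above the platform floor. 0 = at rest, face 11 mm ahead of the lane point (gap to stop 80 mm); it goes back along lane +x to 0.035 m (3 N at rest, 6 N at 0.020 with a flask in, 8 N at the end). A flask held 20 to 25 mm above the floor pushes it with its base while its cap passes above the stop.
- dial (a joint): Angle of the speed dial in rad, growing clockwise seen from above, stops at 0 and 3.6; it stays where it is left (about 0.06 N m of friction).
- dial_grip (a point): On the dial's vertical axis at grip height, 30 mm above the console top: a grey bar 44 mm long, 14 mm thick, white line on top, narrower nose at the pointer end; bar top 12 mm above this point, foot 20 mm below. x points along the bar to the nose, so fingers close along y.
- dial_pointer (a point): The foot of the dial's nose, 37 mm from the axis: turns with the dial.
- index_mark (a point): The inner end of the single black index mark on the aluminium ring round the dial, 37 mm from the dial axis; the ring does not move during the job. It lies clockwise from the pointer at the start.
- start_key (a joint): Travel of the sprung start key, 0 = up, 0.006 m = fully down (1.5 N to begin, 4.5 N at the bottom); it counts as pressed beyond 0.004.
- key_top (a point): Centre of the top of the start key, an 18 mm square key that moves down, sunk 8 mm below the rim of a square grey guard on the console (well 20 x 20 mm, guard 36 mm wide outside).
- stylus_c (a point): Stylus upright in its stand: black round handle 18 mm wide, 48 mm high, on a steel collar 26 mm wide; below it a 12 mm shaft, narrowing to an 8 mm blunt end. 112 mm long, 60 g. Point: on the axis in the handle, 90 mm above the tip, 26 mm above the collar; z runs from tip to handle.
- stylus_tip (a point): The blunt lower end of the stylus.
- stand_home (a point): Where stylus_c lies when the stylus is home in its stand: a fixed grey block 60 x 60 mm, 65 mm high, with a 17 mm square vertical hole right through; the collar rests on the top, 32 mm below this point.
- tip_box: Grey box with white lid, 80 x 60 x 54 mm; a bystander, origin at the centre of its underside.
- jar: Amber jar 48 mm in diameter, 60 mm high; a bystander, origin at the centre of its underside.
- dishes: Two stacked white dishes 90 mm in diameter, 30 mm high; a bystander, origin at the centre of its underside.
- beaker: White cup 70 mm wide, 90 mm high; a bystander, origin at the centre of its underside.
Not all that is in view belongs to the job. What is shaped like the part that bears flask3_c but brown is not meant.

How it is judged:
By the outcome, as a careful person would: the job done as asked, in the order asked, and still so for the second after the job is handed in, with the robot touching nothing.
Of flask0, flask1, flask2 only 2 to 3 are there at a start; the rules pass over those that are not, and their reading is None.
At some moment in a run one of flask0, flask1, flask2 may be knocked a few centimetres aside while the robot is not near it.
It also fails if it takes over 210 s, if anything falls off the work surface, if the arm or the gripper's body presses on something with over 40 N, if the wrist force passes 120 N, or if a joint passes its speed limit or range.

## Robot

A 7-joint arm with a two-finger parallel gripper is mounted at the origin on the work surface. World frame = base frame: x ahead of the robot, y to its left, z up, the work surface at z = 0. Lengths are in mm, angles in rad, forces in N, time in s.
With the tool pointing down it reaches from about 400 to 750 mm from the base axis. Payload 19.5 kg.
Tool frame: the origin (TCP) lies between the finger pads; the fingertips stand 11 mm ahead of it and the grasp point (between the pads) lies 8 mm behind it (robot.tips_ahead is the distance from the TCP to the fingertips, in mm); z points along the fingers, y is the line along which they close (so a half turn about z gives the same grasp; the last joint's range is limited). The gripper opens to 85 mm and grips with 20 to 120 N. Pads are 22 mm wide; open, the fingers measure 114 mm over their backs; the gripper's body (76 mm by 85 mm) begins 54 mm behind the grasp point. The pads swing forward as they close: fully open they stand 13 mm farther back than shut.
Start: joints at [-1.363, 0.707, -0.028, 1.485, 0.022, 0.951, -0.075], TCP at [142.135, 557.13, 242.268] pointing down, gripper open.
Joint ranges: [-2.71, 2.71], [-0.32, 2.16], [-1.57, 1.52], [0, 2.45], [-1.46, 4.6], [0, 2.02], [-2.83, 2.83]. Speed limits (rad/s): [1.89, 1.89, 2.57, 2.57, 3.01, 3.01, 3.01].

## Interface

Orientations are given as a unit quaternion [x, y, z, w].
In Python, from station import robot gives the robot as it stands.
- The arm moves only by the tool apply_moves, never from a script. Its argument "plan" is a list of rows, each an object with "travel": the shift along the tool's x, y, z each as a share of 0.25 m, from -1 to 1, a list of three; "rotation": the turn, a rotation vector about the tool's x, y, z each as a share of 90 degrees, from -1 to 1, a list of three; "claw": the gripper's target within -1 to 1 (shut at 1, half-way at 0, fully open at -1). In form: [{"travel": [x, y, z], "rotation": [ax, ay, az], "claw": claw}, ...]. A call has 1 to 12 rows; each row is the pose to reach, as a shift and turn from the pose commanded when the call began, along the tool's axes at that moment; what a row does not reach only later rows make up. A row lasts 1/10 s, in which the tool goes at most 50 mm and 8.59 degrees, less where a joint would pass 70% of its speed; a pose out of reach is approached as far as the arm can. A call with a number of a shift or a turn outside -1 to 1 is refused whole. A call with a gripper value outside its range is refused whole. The fingers move at their own pace and stop on an object; "newtons" is the grip in N (left out, the last holds). Time passes only in rows, so rows that repeat a pose let the fingers close. It gives the time, the measured TCP pose, the force, the opening and the grip force at its end, in the units of the state.
- robot.get_obs(): the state, without advancing time (a new reading comes with each control period).
- robot.grab_frame(name): name is "scene" or "top" or "wrist"; returns the picture (480x640x3 uint8, red, green, blue); there is no depth.
- robot.camera_model(name): a dict with "fx", "fy", "cx", "cy" (pixels), "T" (4x4, takes a point from camera to world coordinates). Camera axes: x right, y up, looking along -z (the intrinsics and any distortion apply to the point x, -y, -z); pixel columns grow to the right and rows downward; lengths in mm; the calibration is good to about 2 mm. A picture is of the moment at which its call begins: read the wrist's pose just before it. camera_model takes no time and is no camera call; for the wrist camera it gives the pose at the moment of the call.
- robot.hand_in(): hands the job in; it is judged then, once.
The state is a dict: "clock": time; "joint_pos": joint angles; "qvel": joint speeds; "tau": joint torques, N m; "tcp_pos": TCP position; "tcp_rot": TCP orientation; "contact_force": force on the tool from outside, world axes, zero at the start; "moment": the same for the moment, N m; "finger_gap": finger opening in mm; "finger_force": force on a finger pad.
Only numpy, scipy, OpenCV 4.12 (cv2) and the standard library are available. Lean on these libraries where they do the work, as an engineer would, in place of code of your own. Each camera call takes 0.05 s, during which the arm holds its last target. There are 200 camera calls.

## Working session

There is one attempt and no reset: what is moved stays moved. The work goes in short steps, Python scripts to look and compute and a tool call to move; the robot and the scene stay as the last step left them, time stands still between calls to the robot, and variables do not carry over. Pictures are saved under pics/ and viewed, at most 14 in all, crops included, and the job is handed in when it is done.

Besides the shell and the picture viewer there is one more tool, called after ">>>" by a JSON object that holds its "api" and its "payload". apply_moves: Moves the arm, as the interface text tells. Its arguments: {"type":"object","properties":{"plan":{"type":"array","items":{"type":"object","properties":{"travel":{"type":"array","items":{"type":"number"}},"rotation":{"type":"array","items":{"type":"number"}},"claw":{"type":"number"}}}},"newtons":{"type":"number"}},"required":["plan"]}

```bash
ls; mkdir -p pics
python3 - <<'E'
from station import robot
import cv2
for n in ("scene","top"):
    cv2.imwrite(f"pics/{n}0.png",robot.grab_frame(n)[:,:,::-1])
    m=robot.camera_model(n);print(n,{k:(v if k!='T' else v.round(3).tolist()) for k,v in m.items()} if hasattr(m['T'],'round') else m)
o=robot.get_obs();print(o)
print(robot.camera_model("wrist"))
E
```

```text
pics
scene {'fx': 456.1658029467819, 'fy': 456.1658029467819, 'cx': 313.53672851465785, 'cy': 242.46795492813658, 'T': [[0.352, -0.632, 0.69, 1274.807], [0.936, 0.237, -0.261, -295.139], [0.001, 0.738, 0.675, 843.989], [0.0, 0.0, 0.0, 1.0]]}
top {'fx': 485.74634323504233, 'fy': 485.74634323504233, 'cx': 319.3586366624665, 'cy': 237.78181100068093, 'T': [[-0.021, 0.993, -0.119, 386.564], [-1.0, -0.023, -0.013, 14.932], [-0.016, 0.119, 0.993, 1209.777], [0.0, 0.0, 0.0, 1.0]]}
{'clock': 0.1, 'joint_pos': array([-1.36269178,  0.70702527, -0.02762905,  1.48492926,  0.02202661,
        0.95090096, -0.07550932]), 'qvel': array([ 4.40204251e-04, -2.70851277e-03,  8.79066461e-05, -1.83859370e-03,
       -1.19963737e-03,  1.42570985e-03, -3.80936111e-04]), 'tau': array([ 2.06985118e-03, -8.84315300e+01,  1.23668835e+00, -2.36456466e+01,
        1.69610517e-02,  5.34040606e-03,  1.27417923e-05]), 'tcp_pos': array([142.09453081, 556.94354212, 241.88841618]), 'tcp_rot': array([ 1.24570719e-01,  9.92210616e-01, -4.78233949e-04, -3.87928932e-05]), 'contact_force': array([ 0.49582348,  0.06480599, -0.40965546]), 'moment': array([-0.03289592, -0.00091915,  0.02067064]), 'finger_force': 0.0, 'finger_gap': 84.94138155529753}
{'fx': 407.37902015691003, 'fy': 407.37902015691003, 'cx': 318.58425636145967, 'cy': 237.57205587563053, 'T': array([[ 2.46760689e-01, -9.31226516e-01, -2.68190861e-01,
         7.42560469e+01],
       [ 9.69076355e-01,  2.37244212e-01,  6.78690094e-02,
         5.76056257e+02],
       [ 4.25308240e-04, -2.76644825e-01,  9.60972143e-01,
         3.73753235e+02],
       [ 0.00000000e+00,  0.00000000e+00,  0.00000000e+00,
         1.00000000e+00]])}
```

View pics/top0.png

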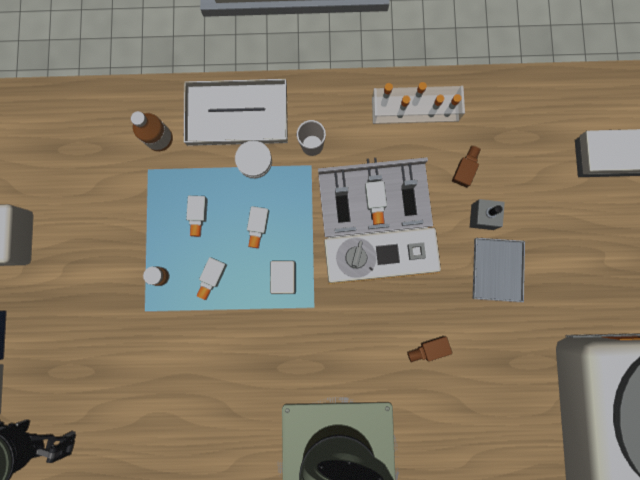

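View pics/scene0.png

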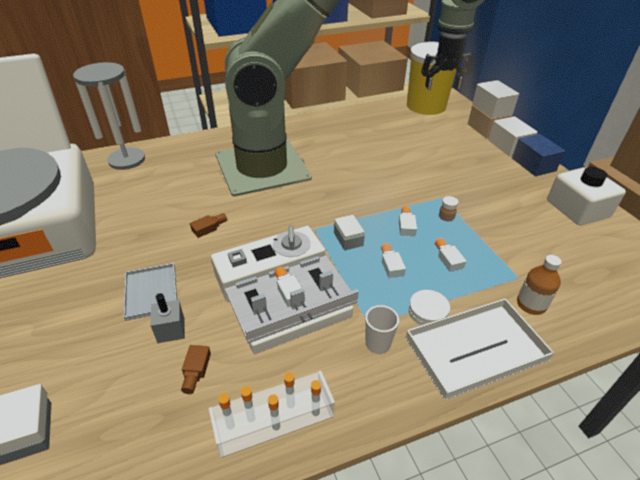

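The three flasks on the mat are at about (196,215), (257,227) and (210,278), all with orange caps and frosted bodies. The finished flask is in the middle lane at (376,200). The steel tray is at (499,270): its size is about 144x114 mm, while the white pan at (235,112) is too large. The dial is at (357,257), the key at (417,251) and the stylus at (488,213). The two brown flasks are at (467,167) and (430,350) and are decoys.

```bash
cat > h.py <<'E'
import numpy as np, cv2, time
from scipy.spatial.transform import Rotation as R
from station import robot
def ray(m,uv):
    d=np.array([(uv[0]-m['cx'])/m['fx'],-(uv[1]-m['cy'])/m['fy'],-1.]);T=np.array(m['T'])
    return T[:3,3],T[:3,:3]@d
def onz(m,uv,z):
    o,d=ray(m,uv);return o+d*(z-o[2])/d[2]
def tri(m1,a,m2,b):
    o,d=ray(m1,a);p,e=ray(m2,b);s=np.linalg.lstsq(np.c_[d,-e],p-o,rcond=None)[0]
    return (o+d*s[0]+p+e*s[1])/2,np.linalg.norm(o+d*s[0]-p-e*s[1])
def blobs(mask,amin):
    n,l,s,c=cv2.connectedComponentsWithStats(mask.astype(np.uint8));return [(c[i],s[i,4],l==i) for i in range(1,n) if s[i,4]>=amin]
def orange(im):
    h=cv2.cvtColor(im,cv2.COLOR_RGB2HSV);return (h[...,0]<18)&(h[...,0]>5)&(h[...,1]>170)&(h[...,2]>165)
def white(im):
    h=cv2.cvtColor(im,cv2.COLOR_RGB2HSV);return (h[...,1]<40)&(h[...,2]>175)
def go(p,yaw=None,o=None):
    """shares for a move to TCP p (mm), tool down with tool-y at azimuth yaw deg"""
    o=o or robot.get_obs();r=R.from_quat(o['tcp_rot']);t=r.inv().apply(np.array(p)-o['tcp_pos'])/250
    if yaw is None: q=np.zeros(3)
    else:
        a=np.radians(yaw);y=np.array([np.cos(a),np.sin(a),0]);z=np.array([0,0,-1.]);x=np.cross(y,z)
        q=(r.inv()*R.from_matrix(np.c_[x,y,z])).as_rotvec()/(np.pi/2)
    print('travel',t.round(4).tolist(),'rot',q.round(4).tolist(),'at',o['tcp_pos'].round(1))
def look(name,fn=None):
    m=robot.camera_model(name);im=robot.grab_frame(name)
    if fn: cv2.imwrite(f'pics/{fn}.png',im[:,:,::-1])
    return m,im
E
python3 - <<'E'
from h import *
im=cv2.imread('pics/top0.png')[:,:,::-1].copy();m=robot.camera_model('top')
for c,a,_ in blobs(orange(im),25): print('or',c.round(1),a,onz(m,c,15).round(0)[:2],onz(m,c,75).round(0)[:2])
for c,a,k in blobs(white(im),60): print('wh',c.round(1),a,onz(m,c,30).round(0)[:2],onz(m,c,90).round(0)[:2])
for n,uv,z in [('tray',(499,270),3),('dial',(357,257),117),('key',(417,251),75),('sty',(495,210),119),('sty base',(488,216),65)]: print(n,onz(m,uv,z).round(0))
print(robot.tips_ahead)
g=im[90:320,140:540];cv2.imwrite('pics/t0c.png',cv2.resize(g[:,:,::-1],None,fx=2,fy=2,interpolation=cv2.INTER_CUBIC))
E
```

```text
or [422.1  85.3] 35 [ 918. -240.] [ 891. -228.]
or [388.2  86.4] 35 [ 917. -154.] [ 890. -145.]
or [456.8  97.7] 32 [ 882. -327.] [ 857. -310.]
or [405.7  99.2] 30 [ 882. -197.] [ 857. -187.]
or [439.7  98.2] 30 [ 882. -284.] [ 857. -269.]
or [378.2 217.3] 72 [ 578. -116.] [ 568. -110.]
or [194.2 229.9] 67 [557. 343.] [548. 326.]
or [253.3 241.4] 72 [525. 195.] [518. 186.]
or [202.2 292.6] 63 [401. 321.] [400. 306.]
wh [236.4 113.1] 4818 [851. 234.] [827. 223.]
wh [136.9 117.9] 105 [845. 487.] [822. 463.]
wh [614.  149.5] 1931 [ 732. -703.] [ 714. -667.]
wh [311.6 141.8] 138 [771.  45.] [751.  44.]
wh [252.3 157.8] 888 [733. 194.] [716. 185.]
wh [375.8 194.1] 385 [ 634. -111.] [ 621. -104.]
wh [195.  207.5] 346 [611. 337.] [599. 321.]
wh [  1.7 229.8] 209 [566. 818.] [557. 777.]
wh [256.9 219.1] 348 [578. 184.] [568. 175.]
wh [406.3 252.7] 1849 [ 487. -179.] [ 482. -170.]
wh [334.2 260. ] 528 [473.  -4.] [469.  -3.]
wh [211.2 271.6] 360 [451. 296.] [448. 282.]
wh [281.7 277. ] 654 [434. 124.] [432. 119.]
wh [151.4 275.2] 211 [446. 442.] [443. 421.]
wh [613.8 407. ] 1812 [ 116. -646.] [ 130. -612.]
tray [ 441. -410.    3.]
dial [472. -54. 117.]
key [ 486. -197.   75.]
sty [ 572. -369.  119.]
sty base [ 567. -371.   65.]
11.0
```

View pics/t0c.png

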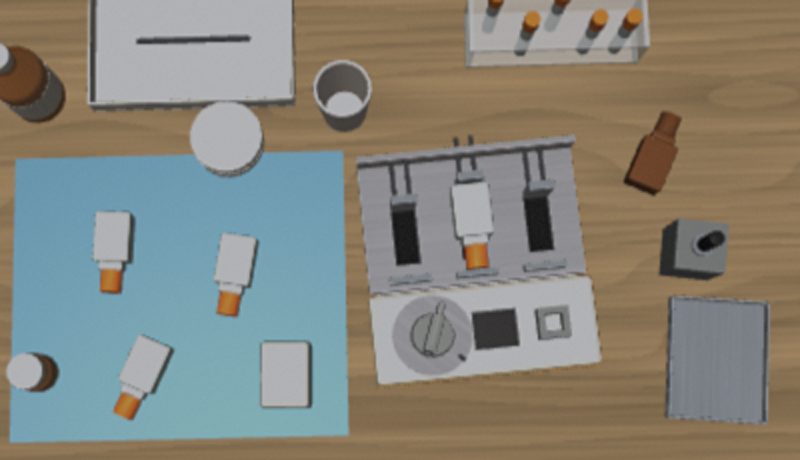

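The crop confirms three frosted flasks on the mat. The dial's nose points up at (440,305) and the index mark is at lower right (462,357). First I go above the mixer.

>>> {"api": "apply_moves", "payload": {"plan": [{"travel":[-0.774,-0.719,0],"rotation":[0,0,-0.22],"claw":-1},{"travel":[-0.774,-0.719,0],"rotation":[0,0,-0.22],"claw":-1},{"travel":[-0.774,-0.719,0],"rotation":[0,0,-0.22],"claw":-1},{"travel":[-0.774,-0.719,0],"rotation":[0,0,-0.22],"claw":-1},{"travel":[-0.774,-0.719,0],"rotation":[0,0,-0.22],"claw":-1},{"travel":[-0.774,-0.719,0],"rotation":[0,0,-0.22],"claw":-1},{"travel":[-0.774,-0.719,0],"rotation":[0,0,-0.22],"claw":-1},{"travel":[-0.774,-0.719,0],"rotation":[0,0,-0.22],"claw":-1}], "newtons": 50}}

```text
clock: 0.9
tcp_pos: [284.9, 335.7, 242.3]
tcp_rot: [-0.048, 0.999, 0.0, -0.0]
contact_force: [-0.6, 0.6, -0.6]
finger_gap: 85.3
finger_force: 0.0
```

>>> {"api": "apply_moves", "payload": {"plan": [{"travel":[-0.484,-0.939,0],"rotation":[0,0,0],"claw":-1},{"travel":[-0.484,-0.939,0],"rotation":[0,0,0],"claw":-1},{"travel":[-0.484,-0.939,0],"rotation":[0,0,0],"claw":-1},{"travel":[-0.484,-0.939,0],"rotation":[0,0,0],"claw":-1},{"travel":[-0.484,-0.939,0],"rotation":[0,0,0],"claw":-1},{"travel":[-0.484,-0.939,0],"rotation":[0,0,0],"claw":-1},{"travel":[-0.484,-0.939,0],"rotation":[0,0,0],"claw":-1},{"travel":[-0.484,-0.939,0],"rotation":[0,0,0],"claw":-1}]}}

```text
clock: 1.7
tcp_pos: [427.7, 114.6, 242.2]
tcp_rot: [-0.049, 0.999, 0.0, -0.0]
contact_force: [0.3, 0.3, 0.3]
finger_gap: 85.2
finger_force: 0.0
```

>>> {"api": "apply_moves", "payload": {"plan": [{"travel":[-0.484,-0.939,0],"rotation":[0,0,0],"claw":-1},{"travel":[-0.484,-0.939,0],"rotation":[0,0,0],"claw":-1},{"travel":[-0.484,-0.939,0],"rotation":[0,0,0],"claw":-1},{"travel":[-0.484,-0.939,0],"rotation":[0,0,0],"claw":-1},{"travel":[-0.484,-0.939,0],"rotation":[0,0,0],"claw":-1},{"travel":[-0.484,-0.939,0],"rotation":[0,0,0],"claw":-1},{"travel":[-0.484,-0.939,0],"rotation":[0,0,0],"claw":-1},{"travel":[-0.484,-0.939,0],"rotation":[0,0,0],"claw":-1}]}}

```text
clock: 2.5
tcp_pos: [571.0, -106.5, 242.2]
tcp_rot: [-0.049, 0.999, 0.0, -0.0]
contact_force: [-1.3, -0.1, 0.0]
finger_gap: 85.4
finger_force: 0.0
```

Run:
```python
from h import *
m,im=look('wrist','w1');np.save('w1.npy',m,allow_pickle=True)
for c,a,_ in blobs(orange(im),100): print('or',c.round(1),a,onz(m,c,75).round(1)[:2])
for c,a,k in blobs(white(im),600):
    r=cv2.minAreaRect(np.argwhere(k)[:,::-1].astype(np.float32));b=cv2.boxPoints(r);print('wh',c.round(1),a,[onz(m,p,90).round(0)[:2].tolist() for p in b])
```

```text
or [318.3 215.4] 998 [ 569.7 -104.7]
wh [625.8  67.8] 2684 [[412.0, 56.0], [410.0, 80.0], [475.0, 101.0], [478.0, 76.0]]
wh [293.2  83. ] 33673 [[540.0, -243.0], [444.0, -237.0], [424.0, 6.0], [520.0, 26.0]]
wh [202.7  84.9] 689 [[479.0, -197.0], [477.0, -181.0], [495.0, -181.0], [496.0, -197.0]]
wh [317.9 167.2] 915 [[541.0, -210.0], [539.0, -210.0], [523.0, -7.0], [525.0, -7.0]]
wh [629.3 252.7] 1052 [[543.0, 102.0], [541.0, 122.0], [590.0, 139.0], [593.0, 117.0]]
wh [316.8 285.6] 4084 [[593.0, -124.0], [589.0, -83.0], [649.0, -76.0], [653.0, -119.0]]
wh [605.3 371.1] 1310 [[666.0, 101.0], [654.0, 158.0], [679.0, 169.0], [692.0, 111.0]]
wh [215.3 431.3] 651 [[775.0, -195.0], [752.0, -193.0], [752.0, -151.0], [776.0, -151.0]]
```

View pics/w1.png

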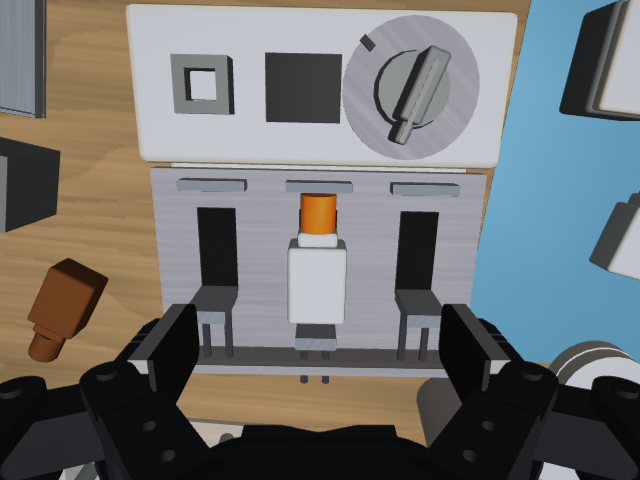

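The view shows flask3 in the middle lane with its cap at (318,215) and body at (317,285). The dial's nose is at (398,138), the index mark at (367,42) and the key at (203,85). I grip flask3 first.

>>> {"api": "apply_moves", "payload": {"plan": [{"travel":[-0.209,0.004,0.2],"rotation":[0,0,0],"claw":-1},{"travel":[-0.209,0.004,0.4],"rotation":[0,0,0],"claw":-1},{"travel":[-0.209,0.004,0.5],"rotation":[0,0,0],"claw":-1},{"travel":[-0.209,0.004,0.6],"rotation":[0,0,0],"claw":-1},{"travel":[-0.209,0.004,0.65],"rotation":[0,0,0],"claw":-1},{"travel":[-0.209,0.004,0.685],"rotation":[0,0,0],"claw":-1},{"travel":[-0.209,0.004,0.685],"rotation":[0,0,0],"claw":1},{"travel":[-0.209,0.004,0.685],"rotation":[0,0,0],"claw":1},{"travel":[-0.209,0.004,0.685],"rotation":[0,0,0],"claw":1},{"travel":[-0.209,0.004,0.685],"rotation":[0,0,0],"claw":1},{"travel":[-0.209,0.004,0.685],"rotation":[0,0,0],"claw":1},{"travel":[-0.209,0.004,0.685],"rotation":[0,0,0],"claw":1}], "newtons": 40}}

```text
clock: 3.75
tcp_pos: [623.4, -103.1, 72.4]
tcp_rot: [-0.048, 0.999, -0.0, 0.001]
contact_force: [-1.9, -0.1, 8.2]
finger_gap: 43.6
finger_force: 40.3
```

Run:
```python
from h import *
m=np.load('w1.npy',allow_pickle=True).item()
for u in [(211,185),(319,187),(426,189)]: print('stop',onz(m,u,74).round(1))
for u in [(203,85)]: print('keyguard',onz(m,u,83).round(1),onz(m,u,75).round(1))
for z in (77,85): print([onz(m,u,z).round(1).tolist() for u in [(411,87),(398,140),(370,46)]])
```

```text
stop [ 554.8 -185.8   74. ]
stop [ 548.5 -106.2   74. ]
stop [542.1 -27.1  74. ]
keyguard [ 486.3 -190.7   83. ] [ 485.9 -192.8   75. ]
[[473.2, -50.3, 77.0], [509.1, -53.8, 77.0], [450.4, -81.8, 77.0]]
[[473.9, -52.0, 85.0], [508.9, -55.4, 85.0], [451.8, -82.6, 85.0]]
```

>>> {"api": "apply_moves", "payload": {"plan": [{"travel":[-0.014,0,0],"rotation":[0,0,0],"claw":1},{"travel":[-0.014,0,0],"rotation":[0,0,0],"claw":1},{"travel":[-0.014,0,-0.06],"rotation":[0,0,0],"claw":1},{"travel":[-0.014,0,-0.12],"rotation":[0,0,0],"claw":1},{"travel":[-0.014,0,-0.2],"rotation":[0,0,0],"claw":1},{"travel":[-0.014,0,-0.3],"rotation":[0,0,0],"claw":1},{"travel":[-0.014,0,-0.4],"rotation":[0,0,0],"claw":1},{"travel":[-0.014,0,-0.4],"rotation":[0,0,0],"claw":1}]}}

```text
clock: 4.55
tcp_pos: [627.7, -102.9, 174.9]
tcp_rot: [-0.048, 0.999, -0.0, 0.003]
contact_force: [-0.8, 0.1, -1.7]
finger_gap: 43.8
finger_force: 41.4
```

>>> {"api": "apply_moves", "payload": {"plan": [{"travel":[0.1,-0.14,0],"rotation":[0,0,0],"claw":1},{"travel":[0.2,-0.28,0],"rotation":[0,0,0],"claw":1},{"travel":[0.3,-0.43,0],"rotation":[0,0,0],"claw":1},{"travel":[0.4,-0.58,0],"rotation":[0,0,0],"claw":1},{"travel":[0.5,-0.72,0],"rotation":[0,0,0],"claw":1},{"travel":[0.6,-0.86,0],"rotation":[0,0,0],"claw":1},{"travel":[0.7,-1,0],"rotation":[0,0,0],"claw":1},{"travel":[0.785,-1,0],"rotation":[0,0,0],"claw":1},{"travel":[0.785,-1,0],"rotation":[0,0,0],"claw":1}]}}

```text
clock: 5.45
tcp_pos: [452.0, -372.1, 171.1]
tcp_rot: [-0.046, 0.999, -0.0, -0.001]
contact_force: [0.9, 0.3, 0.2]
finger_gap: 43.3
finger_force: 41.4
```

>>> {"api": "apply_moves", "payload": {"plan": [{"travel":[0,-0.1,0.1],"rotation":[0,0,0],"claw":1},{"travel":[0,-0.155,0.2],"rotation":[0,0,0],"claw":1},{"travel":[0,-0.155,0.36],"rotation":[0,0,0],"claw":1},{"travel":[0,-0.155,0.36],"rotation":[0,0,0],"claw":1},{"travel":[0,-0.155,0.36],"rotation":[0,0,0],"claw":1}]}}

```text
clock: 5.95
tcp_pos: [459.2, -408.4, 81.9]
tcp_rot: [-0.048, 0.999, 0.0, 0.0]
contact_force: [-0.2, 0.3, -0.1]
finger_gap: 43.8
finger_force: 41.3
```

Run:
```python
from h import *
m,im=look('wrist','w2')
mt,it=look('top')
cv2.imwrite('pics/w2b.png',np.hstack([cv2.resize(im,(480,360)),cv2.resize(it[200:320,440:540],(300,360))])[:,:,::-1])
for u in [(498.6,270)]: print(onz(mt,u,15))
go([460,-410,16])
```

```text
[ 440.57872031 -405.08230413   15.        ]
travel [-0.0008, -0.0035, 0.2687] rot [0.0, 0.0, 0.0] at [ 459.6 -409.    83.2]
```

View pics/w2b.png

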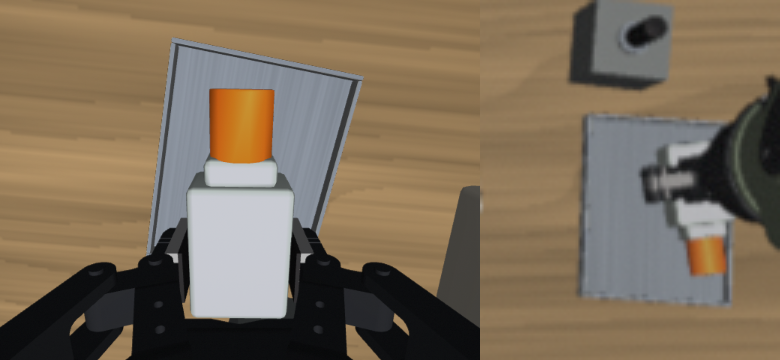

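Run:
```python
from h import *
m=robot.camera_model('wrist')
P=[onz(m,np.array(u)*4/3,15)[:2] for u in [(174,41),(362,78),(151,250),(314,240)]];print([p.round(0) for p in P])
d=P[1]-P[0];d/=np.linalg.norm(d);n=np.array([d[1],-d[0]]);n*=np.sign(n[0]);c=(P[0]+P[1])/2+n*75;print('yaw',np.degrees(np.arctan2(n[1],n[0])),'c',c,'target',c+n*19)
y=np.degrees(np.arctan2(n[1],n[0]))+90
go([*(c+n*19),17],y)
```

```text
[array([ 365., -456.]), array([ 375., -339.]), array([ 508., -467.]), array([ 489., -350.])]
yaw -4.84613336937945 c [ 445.17565947 -403.44819646] target [ 464.10773752 -405.05331971]
travel [-0.0191, 0.0146, 0.2647] rot [-0.0009, 0.0013, 0.1151] at [ 459.6 -409.    83.2]
```

>>> {"api": "apply_moves", "payload": {"plan": [{"travel":[-0.019,0.015,0],"rotation":[0,0,0.06],"claw":1},{"travel":[-0.019,0.015,0.08],"rotation":[0,0,0.115],"claw":1},{"travel":[-0.019,0.015,0.16],"rotation":[0,0,0.115],"claw":1},{"travel":[-0.019,0.015,0.22],"rotation":[0,0,0.115],"claw":1},{"travel":[-0.019,0.015,0.25],"rotation":[0,0,0.115],"claw":1},{"travel":[-0.019,0.015,0.264],"rotation":[0,0,0.115],"claw":1},{"travel":[-0.019,0.015,0.264],"rotation":[0,0,0.115],"claw":1},{"travel":[-0.019,0.015,0.264],"rotation":[0,0,0.115],"claw":1}]}}

```text
clock: 6.85
tcp_pos: [463.3, -405.1, 15.9]
tcp_rot: [0.042, 0.999, -0.0, 0.0]
contact_force: [0.2, 0.4, -1.9]
finger_gap: 43.8
finger_force: 40.9
```

>>> {"api": "apply_moves", "payload": {"plan": [{"travel":[0,0,0],"rotation":[0,0,0],"claw":-0.4},{"travel":[0,0,0],"rotation":[0,0,0],"claw":-0.4},{"travel":[0,0,0],"rotation":[0,0,0],"claw":-0.4},{"travel":[0,0,-0.02],"rotation":[0,0,0],"claw":-0.4},{"travel":[0,0,-0.1],"rotation":[0,0,0],"claw":-0.4},{"travel":[0,0,-0.3],"rotation":[0,0,0],"claw":-0.4},{"travel":[0,0,-0.5],"rotation":[0,0,0],"claw":-0.4},{"travel":[0,0,-0.7],"rotation":[0,0,0],"claw":-0.4},{"travel":[0,0,-0.85],"rotation":[0,0,-0.11],"claw":-0.4},{"travel":[0,0,-0.85],"rotation":[0,0,-0.11],"claw":-0.4},{"travel":[0,0,-0.85],"rotation":[0,0,-0.11],"claw":-0.4}]}}

```text
clock: 7.95
tcp_pos: [462.9, -404.9, 228.3]
tcp_rot: [-0.044, 0.999, -0.0, 0.0]
contact_force: [0.0, 0.4, -0.2]
finger_gap: 59.7
finger_force: 0.0
```

Run:
```python
from h import *
m,im=look('wrist')
for c,a,k in blobs(white(im),2000):
    r=cv2.minAreaRect(np.argwhere(k)[:,::-1].astype(np.float32));b=cv2.boxPoints(r);print('wh',c.round(1),a,[onz(m,p,33).round(0)[:2].tolist() for p in b])
for c,a,_ in blobs(orange(im),100): print('or',c.round(1),a,onz(m,c,18).round(1)[:2])
mt,it=look('top')
for c,a,_ in blobs(orange(it),40): print('top or',c.round(1),a,onz(mt,c,15).round(0)[:2])
for c,a,k in blobs(white(it),200):print('wh',c.round(1),a,onz(mt,c,30).round(0)[:2])
go([590,-20,230],94.6); go([520,205,170],94.6)
```

```text
wh [319.2 206.1] 3770 [[490.0, -427.0], [429.0, -421.0], [433.0, -379.0], [494.0, -383.0]]
wh [580.5 296.7] 14790 [[614.0, -220.0], [430.0, -224.0], [444.0, -111.0], [635.0, -89.0]]
or [331.7 139.8] 859 [ 407.7 -397. ]
or [599.8 200.9] 123 [ 438.  -164.6]
top or [194.2 229.9] 66 [557. 343.]
top or [253.2 241.5] 71 [524. 195.]
top or [202.2 292.6] 63 [401. 321.]
wh [236.4 113.1] 4828 [851. 234.]
wh [613.8 149.7] 1976 [ 731. -703.]
wh [252.3 157.8] 891 [733. 194.]
wh [194.9 207.4] 353 [611. 337.]
wh [256.7 219.1] 355 [578. 184.]
wh [  1.7 230.7] 227 [564. 817.]
wh [405.9 252.7] 1927 [ 487. -179.]
wh [334.3 260. ] 557 [473.  -4.]
wh [501.1 261.2] 377 [ 461. -407.]
wh [211.2 271.6] 369 [451. 296.]
wh [281.5 277. ] 678 [434. 125.]
wh [151.4 275.1] 214 [446. 442.]
travel [-0.6405, 1.4883, -0.0124] rot [0.0006, -0.0008, 0.004] at [ 462.6 -404.5  226.7]
travel [-0.4396, 2.4089, 0.2288] rot [0.0006, -0.0008, 0.004] at [ 462.6 -404.5  226.7]
```

>>> {"api": "apply_moves", "payload": {"plan": [{"travel":[-0.05,0.2,0],"rotation":[0,0,0],"claw":-0.4},{"travel":[-0.1,0.4,0],"rotation":[0,0,0],"claw":-0.4},{"travel":[-0.15,0.6,0],"rotation":[0,0,0],"claw":-0.4},{"travel":[-0.2,0.8,0],"rotation":[0,0,0],"claw":-0.4},{"travel":[-0.25,1,0],"rotation":[0,0,0],"claw":-0.4}]}}

```text
clock: 8.55
tcp_pos: [501.7, -155.8, 226.7]
tcp_rot: [-0.043, 0.999, 0.0, -0.001]
contact_force: [1.9, 0.2, -0.7]
finger_gap: 59.9
finger_force: 0.0
```

>>> {"api": "apply_moves", "payload": {"plan": [{"travel":[-0.05,0.2,0],"rotation":[0,0,0],"claw":-0.4},{"travel":[-0.1,0.4,0],"rotation":[0,0,0],"claw":-0.4},{"travel":[-0.15,0.6,0],"rotation":[0,0,0],"claw":-0.4},{"travel":[-0.2,0.8,0],"rotation":[0,0,0],"claw":-0.4},{"travel":[-0.25,1,0],"rotation":[0,0,0],"claw":-0.4}]}}

```text
clock: 9.05
tcp_pos: [540.8, 91.1, 226.7]
tcp_rot: [-0.043, 0.999, -0.0, -0.001]
contact_force: [0.7, -0.6, -0.8]
finger_gap: 59.8
finger_force: 0.0
```

>>> {"api": "apply_moves", "payload": {"plan": [{"travel":[-0.05,0.2,0.05],"rotation":[0,0,0.09],"claw":-0.6},{"travel":[-0.096,0.318,0.11],"rotation":[0,0,0.183],"claw":-0.6},{"travel":[-0.096,0.318,0.11],"rotation":[0,0,0.183],"claw":-0.6},{"travel":[-0.096,0.318,0.11],"rotation":[0,0,0.183],"claw":-0.6},{"travel":[-0.096,0.318,0.11],"rotation":[0,0,0.183],"claw":-0.6},{"travel":[-0.096,0.318,0.11],"rotation":[0,0,0.183],"claw":-0.6}]}}

```text
clock: 9.65
tcp_pos: [558.3, 169.2, 200.3]
tcp_rot: [0.1, 0.995, -0.0, 0.0]
contact_force: [0.0, 0.1, -0.8]
finger_gap: 68.3
finger_force: 0.0
```

```bash
cat >> h.py <<'E'
def flask(m,im,under,near,rmax=60):
    """flask point and azimuth from the cap blob and the body blob nearest near"""
    best=None
    O=[(c,onz(m,c,under+15)[:2]) for c,a,_ in blobs(orange(im),150)]
    W=[(c,onz(m,c,under+27)[:2],k) for c,a,k in blobs(white(im),1500)]
    p=min(O,key=lambda t:np.linalg.norm(t[1]-near));w=min(W,key=lambda t:np.linalg.norm(t[1]-p[1]))
    r=cv2.minAreaRect(np.argwhere(w[2])[:,::-1].astype(np.float32));b=np.array([onz(m,q,under+30)[:2] for q in cv2.boxPoints(r)])
    e=[b[1]-b[0],b[2]-b[1]];L=[np.linalg.norm(x) for x in e];d=e[int(np.argmax(L))];d=d/np.linalg.norm(d);d*=np.sign(d@(b.mean(0)-p[1]))
    d2=(b.mean(0)-p[1]);d2/=np.linalg.norm(d2);A=lambda v:np.degrees(np.arctan2(v[1],v[0]))
    print('cap',p[1].round(1),'body',b.mean(0).round(1),'LxW',np.round(sorted(L),1),'az box',A(d).round(1),'az capbody',A(d2).round(1),'pt',(p[1]+55*d2).round(1),(b.mean(0)).round(1))
E
python3 - <<'E'
from h import *
m,im=look('wrist','w3')
flask(m,im,0,np.array([524,195]))
go([578,184,12],78.5)
E
```

```text
cap [526.7 196.9] body [578.5 187.5] LxW [39.8 59.4] az box -9.4 az capbody -10.3 pt [580.8 187.1] [578.5 187.5]
travel [-0.0654, 0.0734, 0.7533] rot [-0.0001, 0.0002, 0.0] at [558.3 169.3 200.3]
```

>>> {"api": "apply_moves", "payload": {"plan": [{"travel":[-0.069,0.087,0.2],"rotation":[0,0,-0.017],"claw":-0.6},{"travel":[-0.069,0.087,0.4],"rotation":[0,0,-0.017],"claw":-0.6},{"travel":[-0.069,0.087,0.58],"rotation":[0,0,-0.017],"claw":-0.6},{"travel":[-0.069,0.087,0.68],"rotation":[0,0,-0.017],"claw":-0.6},{"travel":[-0.069,0.087,0.74],"rotation":[0,0,-0.017],"claw":-0.6},{"travel":[-0.069,0.087,0.753],"rotation":[0,0,-0.017],"claw":-0.6},{"travel":[-0.069,0.087,0.753],"rotation":[0,0,-0.017],"claw":1},{"travel":[-0.069,0.087,0.753],"rotation":[0,0,-0.017],"claw":1},{"travel":[-0.069,0.087,0.753],"rotation":[0,0,-0.017],"claw":1},{"travel":[-0.069,0.087,0.753],"rotation":[0,0,-0.017],"claw":1},{"travel":[-0.069,0.087,0.753],"rotation":[0,0,-0.017],"claw":1},{"travel":[-0.069,0.087,0.753],"rotation":[0,0,-0.017],"claw":1}], "newtons": 50}}

```text
clock: 10.9
tcp_pos: [580.3, 188.4, 13.5]
tcp_rot: [0.086, 0.996, 0.0, 0.001]
contact_force: [-0.8, -1.3, 9.8]
finger_gap: 42.9
finger_force: 51.8
```

>>> {"api": "apply_moves", "payload": {"plan": [{"travel":[0,0,-0.1],"rotation":[0,0,0],"claw":1},{"travel":[0,0,-0.25],"rotation":[0,0,0],"claw":1},{"travel":[0,0,-0.4],"rotation":[0,0,-0.08],"claw":1},{"travel":[0,0,-0.6],"rotation":[0,0,-0.162],"claw":1},{"travel":[0,0,-0.6],"rotation":[0,0,-0.162],"claw":1},{"travel":[0,0,-0.6],"rotation":[0,0,-0.162],"claw":1}]}}

```text
clock: 11.5
tcp_pos: [579.8, 188.2, 163.5]
tcp_rot: [-0.04, 0.999, 0.0, 0.001]
contact_force: [0.8, 0.7, -0.5]
finger_gap: 43.3
finger_force: 51.2
```

Run:
```python
from h import *
go([616.6-28*.9968,-20.8-28*.0802,150],94.6)
```

```text
travel [0.033, -0.845, 0.0533] rot [0.0003, 0.0016, 0.0004] at [579.8 188.2 163.5]
```

>>> {"api": "apply_moves", "payload": {"plan": [{"travel":[0.01,-0.2,0],"rotation":[0,0,0],"claw":1},{"travel":[0.02,-0.4,0],"rotation":[0,0,0],"claw":1},{"travel":[0.03,-0.6,0],"rotation":[0,0,0],"claw":1},{"travel":[0.033,-0.75,0],"rotation":[0,0,0],"claw":1},{"travel":[0.033,-0.845,0],"rotation":[0,0,0],"claw":1},{"travel":[0.033,-0.845,0],"rotation":[0,0,0],"claw":1},{"travel":[0.033,-0.845,0.02],"rotation":[0,0,0],"claw":1},{"travel":[0.033,-0.845,0.02],"rotation":[0,0,0],"claw":1}]}}

```text
clock: 12.3
tcp_pos: [587.9, -21.8, 155.8]
tcp_rot: [-0.041, 0.999, 0.0, -0.001]
contact_force: [0.1, 0.5, -0.7]
finger_gap: 43.2
finger_force: 51.2
```

Run:
```python
from h import *
m,im=look('wrist','w4'); 
ms,s=look('scene')
go([616.6-28*.9968,-20.8-28*.0802,95],94.6)
cv2.imwrite('pics/w4b.png',np.hstack([cv2.resize(im,(480,360)),cv2.resize(s[200:360,190:370],(320,360))])[:,:,::-1])
```

```text
travel [-0.0019, -0.005, 0.2458] rot [0.0002, -0.0004, 0.0016] at [588.2 -21.8 156.4]
```

View pics/w4b.png

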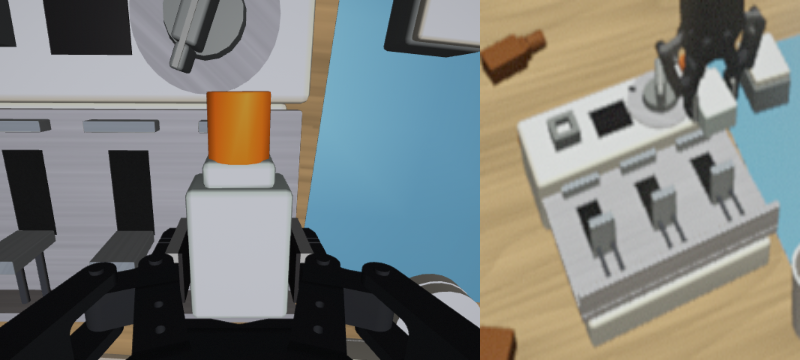

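Run:
```python
from h import *
m=robot.camera_model('wrist');im=cv2.imread('pics/w4.png')
for u in [(111,168),(212,168),(265,169)]: print(onz(m,u,74).round(1))
cv2.imwrite('pics/w4c.png',cv2.resize(im[120:260,0:420],None,fx=1.9,fy=1.9,interpolation=cv2.INTER_CUBIC))
```

```text
[ 551.2 -131.6   74. ]
[546.8 -79.1  74. ]
[545.1 -51.6  74. ]
```

View pics/w4c.png

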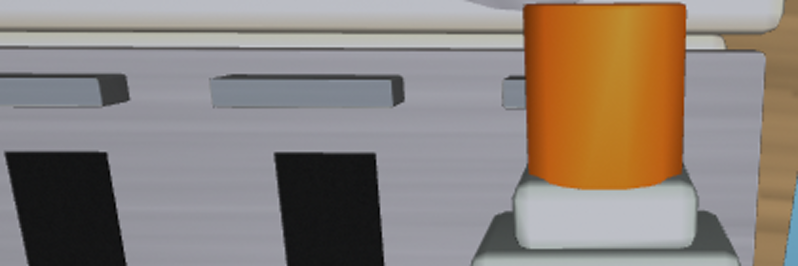

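>>> {"api": "apply_moves", "payload": {"plan": [{"travel":[-0.002,-0.005,0.1],"rotation":[0,0,0],"claw":1},{"travel":[-0.002,-0.005,0.2],"rotation":[0,0,0],"claw":1},{"travel":[-0.002,-0.005,0.246],"rotation":[0,0,0],"claw":1},{"travel":[-0.002,-0.005,0.246],"rotation":[0,0,0],"claw":1},{"travel":[-0.03,-0.005,0.246],"rotation":[0,0,0],"claw":1},{"travel":[-0.06,-0.005,0.246],"rotation":[0,0,0],"claw":1},{"travel":[-0.09,-0.005,0.246],"rotation":[0,0,0],"claw":1},{"travel":[-0.115,-0.005,0.246],"rotation":[0,0,0],"claw":1},{"travel":[-0.132,-0.005,0.246],"rotation":[0,0,0],"claw":1},{"travel":[-0.132,-0.005,0.246],"rotation":[0,0,0],"claw":1},{"travel":[-0.132,-0.005,0.246],"rotation":[0,0,0],"claw":1}]}}

```text
clock: 13.5
tcp_pos: [621.5, -21.5, 96.0]
tcp_rot: [-0.041, 0.999, -0.0, -0.0]
contact_force: [-7.6, -0.8, 2.4]
finger_gap: 43.4
finger_force: 51.6
```

Run:
```python
from h import *
m,im=look('wrist','w5');print(robot.get_obs()['contact_force'])
cv2.imwrite('pics/w5b.png',im[100:,:,::-1])
```

```text
[-7.07382541 -0.15667286  1.69608094]
```

View pics/w5b.png

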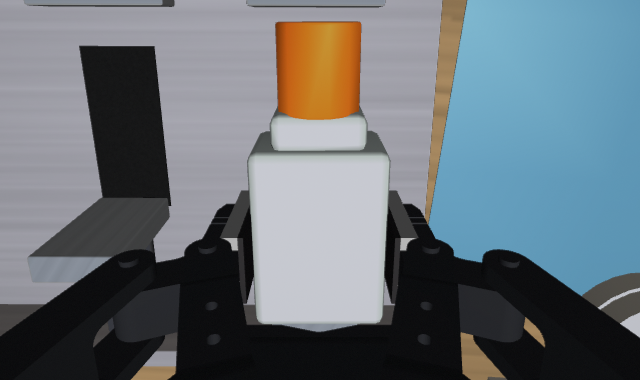

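>>> {"api": "apply_moves", "payload": {"plan": [{"travel":[0,0,0.03],"rotation":[0,0,0],"claw":1},{"travel":[0,0,0.06],"rotation":[0,0,0],"claw":1},{"travel":[0,0,0.08],"rotation":[0,0,0],"claw":1},{"travel":[0,0,0.086],"rotation":[0,0,0],"claw":1},{"travel":[0,0,0.086],"rotation":[0,0,0],"claw":1},{"travel":[0.01,0,0.086],"rotation":[0,0,0],"claw":1},{"travel":[0.018,0,0.086],"rotation":[0,0,0],"claw":1},{"travel":[0.018,0,0.086],"rotation":[0,0,0],"claw":1},{"travel":[0.018,0,0.086],"rotation":[0,0,0],"claw":1}]}}

```text
clock: 14.45
tcp_pos: [616.7, -22.0, 74.2]
tcp_rot: [-0.041, 0.999, -0.0, -0.001]
contact_force: [-5.2, -0.8, -3.2]
finger_gap: 43.1
finger_force: 51.3
```

>>> {"api": "apply_moves", "payload": {"plan": [{"travel":[0,0,0],"rotation":[0,0,0],"claw":-0.4},{"travel":[0,0,0],"rotation":[0,0,0],"claw":-0.4},{"travel":[0,0,0],"rotation":[0,0,0],"claw":-0.4},{"travel":[0,0,-0.02],"rotation":[0,0,0],"claw":-0.4},{"travel":[0,0,-0.1],"rotation":[0,0,0],"claw":-0.4},{"travel":[0,0,-0.25],"rotation":[0,0,0],"claw":-0.4},{"travel":[0,0,-0.42],"rotation":[0,0,0],"claw":-0.4},{"travel":[0,0,-0.6],"rotation":[0,0,0],"claw":-0.4},{"travel":[0,0,-0.6],"rotation":[0,0,0],"claw":-0.4}]}}

```text
clock: 15.35
tcp_pos: [618.7, -21.7, 229.9]
tcp_rot: [-0.041, 0.999, -0.0, 0.004]
contact_force: [0.5, 0.2, -1.4]
finger_gap: 60.1
finger_force: 0.0
```

Run:
```python
from h import *
m,im=look('wrist','w6')
flask(m,im,60,np.array([561,-25]))
mt,it=look('top')
for c,a,_ in blobs(orange(it),40): print('top or',c.round(1),a,onz(mt,c,15).round(0)[:2])
for c,a,k in blobs(white(it),300):
    if a<400: print('wh',c.round(1),a,onz(mt,c,30).round(0)[:2])
```

```text
cap [561.3 -24. ] body [594.6 -61. ] LxW [20.8 39.7] az box -85.3 az capbody -48.0 pt [598.1 -64.9] [594.6 -61. ]
top or [194.5 230. ] 71 [556. 342.]
top or [202.4 292.8] 64 [401. 321.]
wh [420.8 104.9] 371 [ 859. -232.]
wh [194.9 207.6] 388 [610. 337.]
```

View pics/w6.png

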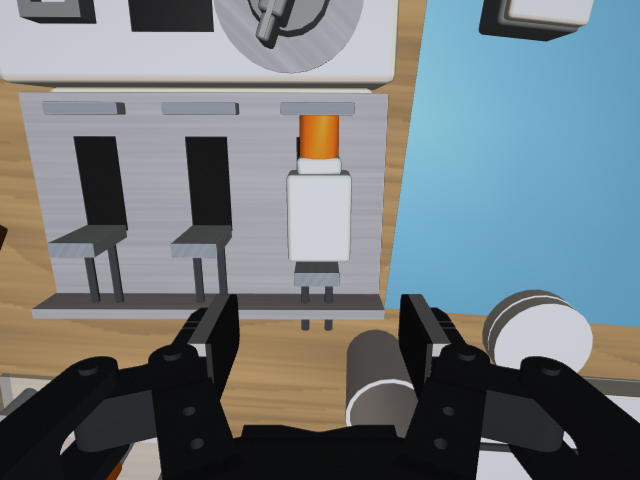

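The first flask is clamped in the left lane, with its cap (320,115) at the stop and its base at the jaw. Next is the far flask on the mat.

>>> {"api": "apply_moves", "payload": {"plan": [{"travel":[0,0.2,0],"rotation":[0,0,0],"claw":-0.6},{"travel":[0,0.4,0],"rotation":[0,0,0],"claw":-0.6},{"travel":[0,0.6,0],"rotation":[0,0,0],"claw":-0.6},{"travel":[0,0.8,0],"rotation":[0,0,0],"claw":-0.6},{"travel":[0,1,0],"rotation":[0,0,0],"claw":-0.6}]}}

```text
clock: 15.95
tcp_pos: [595.7, 229.1, 222.8]
tcp_rot: [-0.041, 0.999, -0.0, -0.001]
contact_force: [0.4, 0.1, -0.0]
finger_gap: 68.0
finger_force: 0.0
```

>>> {"api": "apply_moves", "payload": {"plan": [{"travel":[0,0.2,0.05],"rotation":[0,0,0.06],"claw":-0.6},{"travel":[0,0.38,0.12],"rotation":[0,0,0.119],"claw":-0.6},{"travel":[0,0.44,0.12],"rotation":[0,0,0.119],"claw":-0.6},{"travel":[0,0.44,0.12],"rotation":[0,0,0.119],"claw":-0.6},{"travel":[0,0.44,0.12],"rotation":[0,0,0.119],"claw":-0.6},{"travel":[0,0.44,0.12],"rotation":[0,0,0.119],"claw":-0.6}]}}

```text
clock: 16.55
tcp_pos: [588.1, 335.4, 193.8]
tcp_rot: [0.053, 0.999, -0.0, 0.0]
contact_force: [1.1, -0.5, -0.4]
finger_gap: 68.5
finger_force: 0.0
```

Run:
```python
from h import *
m,im=look('wrist','w7')
flask(m,im,0,np.array([556,342]))
go([611,337,14],84)
```

```text
cap [558.9 343.4] body [611.4 340.9] LxW [40.4 58.4] az box -2.1 az capbody -2.7 pt [613.9 340.8] [611.4 340.9]
travel [-0.0902, 0.0163, 0.7196] rot [-0.0004, 0.0002, -0.0014] at [588.1 335.5 193.9]
```

>>> {"api": "apply_moves", "payload": {"plan": [{"travel":[-0.095,0.032,0.2],"rotation":[0,0,-0.04],"claw":-0.6},{"travel":[-0.095,0.032,0.4],"rotation":[0,0,-0.04],"claw":-0.6},{"travel":[-0.095,0.032,0.56],"rotation":[0,0,-0.04],"claw":-0.6},{"travel":[-0.095,0.032,0.66],"rotation":[0,0,-0.04],"claw":-0.6},{"travel":[-0.095,0.032,0.71],"rotation":[0,0,-0.04],"claw":-0.6},{"travel":[-0.095,0.032,0.72],"rotation":[0,0,-0.04],"claw":-0.6},{"travel":[-0.095,0.032,0.72],"rotation":[0,0,-0.04],"claw":1},{"travel":[-0.095,0.032,0.72],"rotation":[0,0,-0.04],"claw":1},{"travel":[-0.095,0.032,0.72],"rotation":[0,0,-0.04],"claw":1},{"travel":[-0.095,0.032,0.72],"rotation":[0,0,-0.04],"claw":1},{"travel":[-0.095,0.032,0.72],"rotation":[0,0,-0.04],"claw":1},{"travel":[-0.095,0.032,0.72],"rotation":[0,0,-0.04],"claw":1}]}}

```text
clock: 17.8
tcp_pos: [612.9, 342.8, 15.8]
tcp_rot: [0.021, 1.0, 0.001, 0.001]
contact_force: [-1.1, -0.4, 8.9]
finger_gap: 42.9
finger_force: 52.2
```

>>> {"api": "apply_moves", "payload": {"plan": [{"travel":[0,0,-0.1],"rotation":[0,0,0],"claw":1},{"travel":[0,0,-0.25],"rotation":[0,0,0],"claw":1},{"travel":[0,0,-0.4],"rotation":[0,0,-0.04],"claw":1},{"travel":[0,0,-0.6],"rotation":[0,0,-0.078],"claw":1},{"travel":[0,0,-0.7],"rotation":[0,0,-0.078],"claw":1},{"travel":[0,0,-0.7],"rotation":[0,0,-0.078],"claw":1},{"travel":[0,0,-0.7],"rotation":[0,0,-0.078],"claw":1}]}}

```text
clock: 18.5
tcp_pos: [612.0, 342.4, 189.4]
tcp_rot: [-0.04, 0.999, 0.0, 0.0]
contact_force: [-0.1, 0.2, -0.2]
finger_gap: 43.4
finger_force: 51.1
```

Run:
```python
from h import *
u=np.array([.9968,.0802]);
for n,L in (('mid',[622.4,-100.7]),('right',[628.8,-180.3])): go([*(np.array(L)-28*u),185],94.6)
```

```text
travel [0.212, -1.7699, 0.017] rot [0.0001, 0.0005, -0.0002] at [612.  342.4 189.4]
travel [0.2119, -2.0894, 0.0169] rot [0.0001, 0.0005, -0.0002] at [612.  342.4 189.4]
```

>>> {"api": "apply_moves", "payload": {"plan": [{"travel":[0.02,-0.2,0],"rotation":[0,0,0],"claw":1},{"travel":[0.04,-0.4,0],"rotation":[0,0,0],"claw":1},{"travel":[0.06,-0.6,0],"rotation":[0,0,0],"claw":1},{"travel":[0.08,-0.8,0],"rotation":[0,0,0],"claw":1},{"travel":[0.106,-1,0],"rotation":[0,0,0],"claw":1},{"travel":[0.106,-1,0],"rotation":[0,0,0],"claw":1}]}}

```text
clock: 19.1
tcp_pos: [605.4, 83.2, 188.0]
tcp_rot: [-0.036, 0.999, -0.002, -0.001]
contact_force: [0.1, 1.2, -0.1]
finger_gap: 43.0
finger_force: 51.3
```

>>> {"api": "apply_moves", "payload": {"plan": [{"travel":[0.02,-0.2,0],"rotation":[0,0,0],"claw":1},{"travel":[0.04,-0.4,0],"rotation":[0,0,0],"claw":1},{"travel":[0.06,-0.6,0],"rotation":[0,0,0],"claw":1},{"travel":[0.08,-0.8,0],"rotation":[0,0,0],"claw":1},{"travel":[0.106,-0.95,0],"rotation":[0,0,0],"claw":1},{"travel":[0.106,-1,0],"rotation":[0,0,0],"claw":1},{"travel":[0.106,-1,0],"rotation":[0,0,0],"claw":1},{"travel":[0.106,-1,0],"rotation":[0,0,0],"claw":1}]}}

```text
clock: 19.9
tcp_pos: [599.1, -158.8, 188.3]
tcp_rot: [-0.041, 0.999, 0.001, -0.0]
contact_force: [0.2, 1.1, -0.7]
finger_gap: 43.0
finger_force: 51.4
```

>>> {"api": "apply_moves", "payload": {"plan": [{"travel":[0,-0.05,0],"rotation":[0,0,0],"claw":1},{"travel":[0,-0.089,0.1],"rotation":[0,0,0],"claw":1},{"travel":[0,-0.089,0.15],"rotation":[0,0,0],"claw":1},{"travel":[0,-0.089,0.15],"rotation":[0,0,0],"claw":1},{"travel":[0,-0.089,0.15],"rotation":[0,0,0],"claw":1}]}}

```text
clock: 20.4
tcp_pos: [601.2, -181.6, 151.8]
tcp_rot: [-0.04, 0.999, 0.0, 0.0]
contact_force: [-0.7, 0.4, -0.6]
finger_gap: 43.1
finger_force: 51.4
```

Run:
```python
from h import *
m,im=look('wrist','w8')
for c,a,_ in blobs(orange(im),150): print(c.round(1),a)
u=np.array([.9968,.0802]);L=np.array([628.8,-180.3]);go([*(L-28*u),97.5],94.6)
g=cv2.cvtColor(im,cv2.COLOR_RGB2GRAY)
# stop bars: bright lines; print expected pixel of stop corners
T=np.array(m['T'])
for s in (-25,0,25):
    for k in (0,1,2):
        p=np.array([622.4,-100.7])+u*-69+np.array([-.0802,.9968])*(s+80*(k-1));q=T[:3,:3].T@(np.array([*p,74])-T[:3,3]);print(s,k,(m['cx']+m['fx']*q[0]/-q[2]).round(),(m['cy']-m['fy']*q[1]/-q[2]).round())
```

```text
[319.5 169.6] 5638
[625.7 211.3] 1188
travel [0.0022, -0.0031, 0.2184] rot [-0.0, 0.0005, 0.0004] at [ 601.3 -181.7  152.1]
-25 0 264.0 178.0
-25 1 420.0 178.0
-25 2 575.0 178.0
0 0 313.0 178.0
0 1 468.0 178.0
0 2 624.0 178.0
25 0 361.0 178.0
25 1 517.0 178.0
25 2 672.0 178.0
```

View pics/w8.png

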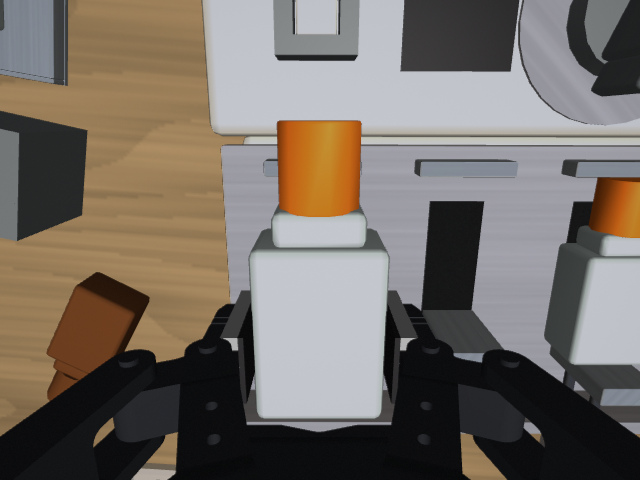

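The predicted stop pixels match: the middle stop is at columns 417–517 on row 176, and the right one starts at 264. I lower the flask and push it in.

>>> {"api": "apply_moves", "payload": {"plan": [{"travel":[0.002,-0.003,0.1],"rotation":[0,0,0],"claw":1},{"travel":[0.002,-0.003,0.18],"rotation":[0,0,0],"claw":1},{"travel":[0.002,-0.003,0.218],"rotation":[0,0,0],"claw":1},{"travel":[0.002,-0.003,0.218],"rotation":[0,0,0],"claw":1},{"travel":[-0.03,-0.003,0.218],"rotation":[0,0,0],"claw":1},{"travel":[-0.06,-0.003,0.218],"rotation":[0,0,0],"claw":1},{"travel":[-0.09,-0.003,0.218],"rotation":[0,0,0],"claw":1},{"travel":[-0.115,-0.003,0.218],"rotation":[0,0,0],"claw":1},{"travel":[-0.13,-0.003,0.218],"rotation":[0,0,0],"claw":1},{"travel":[-0.13,-0.003,0.218],"rotation":[0,0,0],"claw":1},{"travel":[-0.13,-0.003,0.218],"rotation":[0,0,0],"claw":1}]}}

```text
clock: 21.55
tcp_pos: [633.1, -180.8, 98.1]
tcp_rot: [-0.04, 0.999, -0.0, -0.0]
contact_force: [-6.2, -0.8, 1.8]
finger_gap: 43.3
finger_force: 51.6
```

Run:
```python
from h import *
m,im=look('wrist','w9');print(robot.get_obs()['contact_force'])
T=np.array(m['T']);u=np.array([.9968,.0802]);p=np.array([622.4,-100.7])-69*u-80*np.array([-.0802,.9968])
q=T[:3,:3].T@(np.array([*p,74])-T[:3,3]);print('stop row',m['cy']-m['fy']*q[1]/-q[2])
for c,a,k in blobs(orange(im),1500): print('cap',c,np.argwhere(k).min(0))
```

```text
[-6.5138113  -0.11515327  0.64973282]
stop row 110.61259749204625
cap [319.5986165  169.40948203] [121 283]
```

>>> {"api": "apply_moves", "payload": {"plan": [{"travel":[-0.006,0,0],"rotation":[0,0,0],"claw":1},{"travel":[-0.006,0,0.03],"rotation":[0,0,0],"claw":1},{"travel":[-0.006,0,0.06],"rotation":[0,0,0],"claw":1},{"travel":[-0.006,0,0.08],"rotation":[0,0,0],"claw":1},{"travel":[-0.006,0,0.086],"rotation":[0,0,0],"claw":1},{"travel":[-0.006,0,0.086],"rotation":[0,0,0],"claw":1},{"travel":[0.004,0,0.086],"rotation":[0,0,0],"claw":1},{"travel":[0.01,0,0.086],"rotation":[0,0,0],"claw":1},{"travel":[0.01,0,0.086],"rotation":[0,0,0],"claw":1},{"travel":[0.01,0,0.086],"rotation":[0,0,0],"claw":1}]}}

```text
clock: 22.6
tcp_pos: [630.3, -180.9, 76.2]
tcp_rot: [-0.04, 0.999, -0.0, -0.001]
contact_force: [-6.1, -0.8, -3.9]
finger_gap: 43.2
finger_force: 51.2
```

>>> {"api": "apply_moves", "payload": {"plan": [{"travel":[0,0,0],"rotation":[0,0,0],"claw":-0.4},{"travel":[0,0,0],"rotation":[0,0,0],"claw":-0.4},{"travel":[0,0,0],"rotation":[0,0,0],"claw":-0.4},{"travel":[0,0,-0.02],"rotation":[0,0,0],"claw":-0.4},{"travel":[0,0,-0.1],"rotation":[0,0,0],"claw":-0.4},{"travel":[0,0,-0.25],"rotation":[0,0,0],"claw":-0.4},{"travel":[0,0,-0.42],"rotation":[0,0,0],"claw":-0.4},{"travel":[0,0,-0.6],"rotation":[0,0,0],"claw":-0.4},{"travel":[0,0,-0.6],"rotation":[0,0,0],"claw":-0.4}]}}

```text
clock: 23.5
tcp_pos: [632.7, -181.0, 231.8]
tcp_rot: [-0.04, 0.999, -0.001, 0.004]
contact_force: [-0.5, -0.8, 0.2]
finger_gap: 60.1
finger_force: 0.0
```

Run:
```python
from h import *
m,im=look('wrist','w10')
for c,a,k in blobs(orange(im),500): print('cap',c.round(1),onz(m,c,78).round(1),'end row',np.argwhere(k).min(0))
mt,it=look('top')
for c,a,_ in blobs(orange(it),40): print('top or',c.round(1),a,onz(mt,c,15).round(0)[:2],onz(mt,c,78).round(0)[:2])
for c,a,k in blobs(white(it),200):
    if a<700: print('wh',c.round(1),a,onz(mt,c,30).round(0)[:2])
go([445,299,195],63.4)
```

```text
cap [320.1 134.9] [ 573.7 -183.    78. ] end row [113 303]
cap [558.3 134. ] [560.2 -22.1  78. ] end row [113 539]
top or [411.3 214. ] 78 [ 584. -198.] [ 574. -187.]
top or [343.4 220.8] 88 [571. -30.] [561. -27.]
top or [202.6 292.8] 68 [400. 321.] [400. 304.]
wh [386.6 103.7] 455 [ 865. -146.]
wh [407.5  99.5] 238 [ 875. -199.]
wh [311.3 138.3] 217 [780.  46.]
wh [409.3 192.5] 465 [ 635. -193.]
wh [341.3 199. ] 479 [623. -25.]
wh [  3.6 231.5] 454 [562. 812.]
wh [210.6 272.8] 448 [448. 297.]
wh [151.5 275.1] 235 [446. 442.]
travel [0.5887, 1.9725, 0.1239] rot [-0.0001, 0.0012, 0.3466] at [ 631.1 -180.7  226.6]
```

>>> {"api": "apply_moves", "payload": {"plan": [{"travel":[0.06,0.2,0],"rotation":[0,0,0],"claw":-0.6},{"travel":[0.12,0.4,0],"rotation":[0,0,0],"claw":-0.6},{"travel":[0.18,0.6,0],"rotation":[0,0,0],"claw":-0.6},{"travel":[0.24,0.8,0],"rotation":[0,0,0],"claw":-0.6},{"travel":[0.3,1,0],"rotation":[0,0,0],"claw":-0.6}]}}

```text
clock: 24.1
tcp_pos: [538.7, 53.7, 224.8]
tcp_rot: [-0.04, 0.999, -0.0, -0.001]
contact_force: [1.1, 0.4, -0.3]
finger_gap: 68.5
finger_force: 0.0
```

>>> {"api": "apply_moves", "payload": {"plan": [{"travel":[0.06,0.2,0],"rotation":[0,0,0.08],"claw":-0.6},{"travel":[0.12,0.4,0],"rotation":[0,0,0.16],"claw":-0.6},{"travel":[0.18,0.6,0],"rotation":[0,0,0.24],"claw":-0.6},{"travel":[0.26,0.8,0.05],"rotation":[0,0,0.34],"claw":-0.6},{"travel":[0.34,1,0.12],"rotation":[0,0,0.34],"claw":-0.6},{"travel":[0.34,1,0.12],"rotation":[0,0,0.34],"claw":-0.6},{"travel":[0.34,1,0.12],"rotation":[0,0,0.34],"claw":-0.6},{"travel":[0.34,1,0.12],"rotation":[0,0,0.34],"claw":-0.6}]}}

```text
clock: 24.9
tcp_pos: [435.4, 294.1, 194.9]
tcp_rot: [0.225, 0.974, -0.001, -0.0]
contact_force: [1.0, -1.3, -0.4]
finger_gap: 68.3
finger_force: 0.0
```

Run:
```python
from h import *
m,im=look('wrist','w11')
flask(m,im,0,np.array([401,321]))
go([450,297,14],64)
```

```text
cap [404.  321.8] body [452.  299.7] LxW [40.1 59.1] az box -23.1 az capbody -24.7 pt [454.  298.8] [452.  299.7]
travel [-0.0449, 0.0379, 0.7244] rot [-0.0006, 0.0001, -0.0008] at [435.8 293.6 195.1]
```

>>> {"api": "apply_moves", "payload": {"plan": [{"travel":[-0.052,0.05,0.2],"rotation":[0,0,-0.023],"claw":-0.6},{"travel":[-0.052,0.05,0.4],"rotation":[0,0,-0.023],"claw":-0.6},{"travel":[-0.052,0.05,0.56],"rotation":[0,0,-0.023],"claw":-0.6},{"travel":[-0.052,0.05,0.66],"rotation":[0,0,-0.023],"claw":-0.6},{"travel":[-0.052,0.05,0.71],"rotation":[0,0,-0.023],"claw":-0.6},{"travel":[-0.052,0.05,0.724],"rotation":[0,0,-0.023],"claw":-0.6},{"travel":[-0.052,0.05,0.724],"rotation":[0,0,-0.023],"claw":1},{"travel":[-0.052,0.05,0.724],"rotation":[0,0,-0.023],"claw":1},{"travel":[-0.052,0.05,0.724],"rotation":[0,0,-0.023],"claw":1},{"travel":[-0.052,0.05,0.724],"rotation":[0,0,-0.023],"claw":1},{"travel":[-0.052,0.05,0.724],"rotation":[0,0,-0.023],"claw":1},{"travel":[-0.052,0.05,0.724],"rotation":[0,0,-0.023],"claw":1}]}}

```text
clock: 26.15
tcp_pos: [453.2, 300.3, 15.7]
tcp_rot: [0.208, 0.978, 0.001, 0.001]
contact_force: [-0.6, -0.6, 10.5]
finger_gap: 43.4
finger_force: 51.9
```

>>> {"api": "apply_moves", "payload": {"plan": [{"travel":[0,0,-0.1],"rotation":[0,0,0],"claw":1},{"travel":[0,0,-0.25],"rotation":[0,0,0],"claw":1},{"travel":[0,0,-0.4],"rotation":[0,0,-0.08],"claw":1},{"travel":[0,0,-0.6],"rotation":[0,0,-0.16],"claw":1},{"travel":[0,0,-0.7],"rotation":[0,0,-0.24],"claw":1},{"travel":[0,0,-0.7],"rotation":[0,0,-0.318],"claw":1},{"travel":[0,0,-0.7],"rotation":[0,0,-0.318],"claw":1},{"travel":[0,0,-0.7],"rotation":[0,0,-0.318],"claw":1}]}}

```text
clock: 26.95
tcp_pos: [452.5, 299.9, 189.4]
tcp_rot: [-0.039, 0.999, -0.0, -0.0]
contact_force: [0.5, 0.7, -1.4]
finger_gap: 43.0
finger_force: 51.4
```

Run:
```python
from h import *
u=np.array([.9968,.0802]);
go([*(np.array([622.4,-100.7])-28*u),185],94.6)
```

```text
travel [-0.4412, -1.6504, 0.0178] rot [-0.0001, -0.0, -0.0017] at [452.5 299.9 189.4]
```

>>> {"api": "apply_moves", "payload": {"plan": [{"travel":[-0.05,-0.19,0],"rotation":[0,0,0],"claw":1},{"travel":[-0.1,-0.38,0],"rotation":[0,0,0],"claw":1},{"travel":[-0.15,-0.57,0],"rotation":[0,0,0],"claw":1},{"travel":[-0.2,-0.76,0],"rotation":[0,0,0],"claw":1},{"travel":[-0.25,-0.95,0],"rotation":[0,0,0],"claw":1},{"travel":[-0.25,-0.95,0],"rotation":[0,0,0],"claw":1}]}}

```text
clock: 27.55
tcp_pos: [535.5, 61.5, 188.6]
tcp_rot: [-0.035, 0.999, -0.002, -0.0]
contact_force: [-1.0, 1.9, -1.1]
finger_gap: 43.4
finger_force: 51.5
```

>>> {"api": "apply_moves", "payload": {"plan": [{"travel":[-0.05,-0.19,0],"rotation":[0,0,0],"claw":1},{"travel":[-0.1,-0.38,0],"rotation":[0,0,0],"claw":1},{"travel":[-0.15,-0.57,0],"rotation":[0,0,0],"claw":1},{"travel":[-0.191,-0.7,0.05],"rotation":[0,0,0],"claw":1},{"travel":[-0.191,-0.7,0.15],"rotation":[0,0,0],"claw":1},{"travel":[-0.191,-0.7,0.15],"rotation":[0,0,0],"claw":1},{"travel":[-0.191,-0.7,0.15],"rotation":[0,0,0],"claw":1}]}}

```text
clock: 28.25
tcp_pos: [595.9, -100.9, 152.0]
tcp_rot: [-0.041, 0.999, 0.0, -0.0]
contact_force: [0.2, -0.2, 0.1]
finger_gap: 43.1
finger_force: 51.5
```

Run:
```python
from h import *
m,im=look('wrist','w12')
for c,a,k in blobs(orange(im),500): print('cap',c.round(1),a,onz(m,c,78).round(1))
u=np.array([.9968,.0802]);
go([*(np.array([622.4,-100.7])-28*u),97.5],94.6)
```

```text
cap [318.3 175.9] 4822 [ 553.  -102.6   78. ]
cap [153.2 206.1] 1623 [ 575.3 -185.9   78. ]
cap [474.6 206.2] 2022 [561.9 -21.1  78. ]
travel [0.0079, -0.0078, 0.2207] rot [0.0001, 0.0003, 0.001] at [ 596.3 -100.8  152.7]
```

Run:
```python
from h import *
for f in ('w4','w5','w8','w12'):
    im=cv2.imread(f'pics/{f}.png')[:,:,::-1].copy()
    c,a,k=max(blobs(orange(im),500),key=lambda t:t[1]);p=np.argwhere(k);print(f,'cap',p.min(0),p.max(0))
    w=min(blobs(white(im),1500),key=lambda t:np.linalg.norm(t[0]-[320,330]));p=np.argwhere(w[2]);print(' body',w[0],p.min(0),p.max(0))
cv2.imwrite('pics/w12b.png',np.hstack([cv2.resize(cv2.imread('pics/w8.png')[100:440,200:440],None,fx=1.6,fy=1.6),cv2.resize(cv2.imread('pics/w12.png')[100:440,200:440],None,fx=1.6,fy=1.6)]))
```

```text
w4 cap [123 284] [219 357]
 body [320.05012625 336.97404844] [256 252] [421 388]
w5 cap [122 283] [219 360]
 body [319.33267717 337.1702527 ] [256 250] [422 388]
w8 cap [121 284] [216 360]
 body [319.59977211 332.81175521] [253 252] [417 387]
w12 cap [127 288] [220 352]
 body [319.12039481 338.33336852] [262 256] [418 383]
```

View pics/w12b.png

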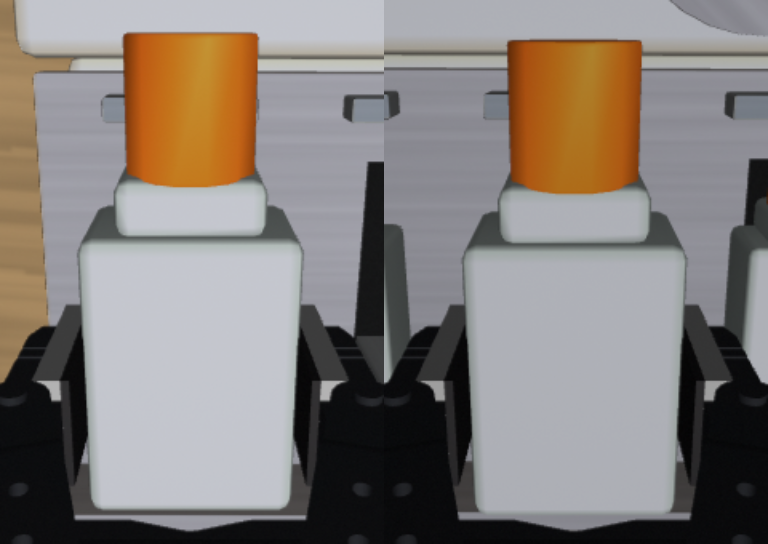

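The grip is level, with the flask about 3 mm further ahead than before, so I push slightly less.

>>> {"api": "apply_moves", "payload": {"plan": [{"travel":[0.01,-0.008,0.1],"rotation":[0,0,0],"claw":1},{"travel":[0.014,-0.008,0.18],"rotation":[0,0,0],"claw":1},{"travel":[0.014,-0.008,0.221],"rotation":[0,0,0],"claw":1},{"travel":[0.014,-0.008,0.221],"rotation":[0,0,0],"claw":1},{"travel":[-0.02,-0.008,0.221],"rotation":[0,0,0],"claw":1},{"travel":[-0.05,-0.008,0.221],"rotation":[0,0,0],"claw":1},{"travel":[-0.08,-0.008,0.221],"rotation":[0,0,0],"claw":1},{"travel":[-0.105,-0.008,0.221],"rotation":[0,0,0],"claw":1},{"travel":[-0.122,-0.008,0.221],"rotation":[0,0,0],"claw":1},{"travel":[-0.122,-0.008,0.221],"rotation":[0,0,0],"claw":1},{"travel":[-0.122,-0.008,0.221],"rotation":[0,0,0],"claw":1}]}}

```text
clock: 29.4
tcp_pos: [626.5, -101.5, 97.3]
tcp_rot: [-0.041, 0.999, -0.0, -0.0]
contact_force: [-7.0, 0.2, 2.7]
finger_gap: 43.0
finger_force: 51.9
```

Run:
```python
from h import *
m,im=look('wrist','w13');o=robot.get_obs();print(o['contact_force'],o['tcp_pos'])
T=np.array(m['T']);u=np.array([.9968,.0802]);p=np.array([622.4,-100.7])-69*u
q=T[:3,:3].T@(np.array([*p,74])-T[:3,3]);print('stop row',m['cy']-m['fy']*q[1]/-q[2])
c,a,k=max(blobs(orange(im),1500),key=lambda t:t[1]); print('cap',c,np.argwhere(k).min(0))
```

```text
[-7.21524935 -1.12556203  1.78039881] [ 626.40283478 -101.49059337   97.34259844]
stop row 111.3696169781481
cap [319.30199963 174.33601196] [126 286]
```

>>> {"api": "apply_moves", "payload": {"plan": [{"travel":[0,0,0.03],"rotation":[0,0,0],"claw":1},{"travel":[0,0,0.06],"rotation":[0,0,0],"claw":1},{"travel":[0,0,0.08],"rotation":[0,0,0],"claw":1},{"travel":[0,0,0.086],"rotation":[0,0,0],"claw":1},{"travel":[0,0,0.086],"rotation":[0,0,0],"claw":1},{"travel":[0.01,0,0.086],"rotation":[0,0,0],"claw":1},{"travel":[0.018,0,0.086],"rotation":[0,0,0],"claw":1},{"travel":[0.018,0,0.086],"rotation":[0,0,0],"claw":1},{"travel":[0.018,0,0.086],"rotation":[0,0,0],"claw":1}]}}

```text
clock: 30.35
tcp_pos: [621.9, -101.9, 75.8]
tcp_rot: [-0.041, 0.999, -0.0, -0.0]
contact_force: [-6.4, -0.3, 1.8]
finger_gap: 42.9
finger_force: 51.7
```

>>> {"api": "apply_moves", "payload": {"plan": [{"travel":[0,0,0],"rotation":[0,0,0],"claw":-0.4},{"travel":[0,0,0],"rotation":[0,0,0],"claw":-0.4},{"travel":[0,0,0],"rotation":[0,0,0],"claw":-0.4},{"travel":[0,0,-0.02],"rotation":[0,0,0],"claw":-0.4},{"travel":[0,0,-0.1],"rotation":[0,0,0],"claw":-0.4},{"travel":[0,0,-0.25],"rotation":[0,0,0],"claw":-0.4},{"travel":[0.1,0.1,-0.42],"rotation":[0,0,0],"claw":-0.4},{"travel":[0.25,0.18,-0.5],"rotation":[0,0,0],"claw":-0.4},{"travel":[0.35,0.18,-0.5],"rotation":[0,0,0],"claw":-0.4},{"travel":[0.35,0.18,-0.5],"rotation":[0,0,0],"claw":-0.4},{"travel":[0.35,0.18,-0.5],"rotation":[0,0,0],"claw":-0.4}]}}

```text
clock: 31.45
tcp_pos: [531.7, -64.3, 200.7]
tcp_rot: [-0.041, 0.999, -0.0, 0.001]
contact_force: [1.3, -0.6, -0.1]
finger_gap: 59.8
finger_force: 0.0
```

Run:
```python
from h import *
m,im=look('wrist','w14');np.save('w14.npy',m,allow_pickle=True);print(robot.get_obs()['joint_pos'].round(2))
for c,a,k in blobs(orange(im),300): print('cap',c.round(1),a,onz(m,c,78).round(1),'end',np.argwhere(k).min(0))
```

```text
[ 0.24  0.72 -0.33  1.68  0.3   0.79  1.42]
cap [130.8 282.2] 1278 [ 576.5 -185.2   78. ] end [261 112]
cap [251.8 282.8] 1235 [ 570.3 -104.2   78. ] end [262 235]
cap [373.5 283.5] 1256 [564.2 -22.7  78. ] end [263 357]
```

View pics/w14.png

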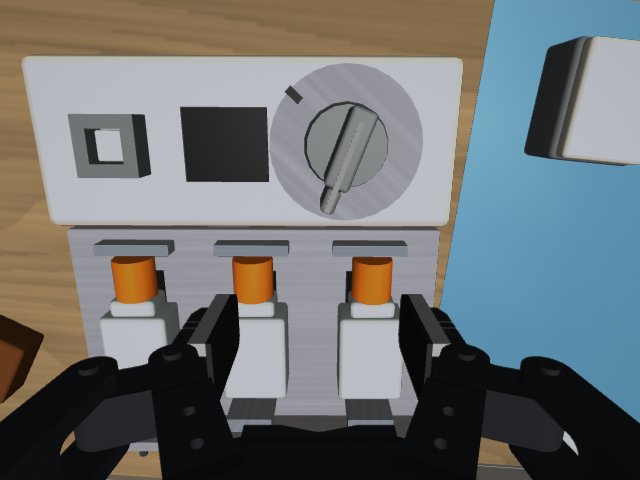

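All three flasks are clamped, with the cap ends on one line at rows 261–263. The ring is centred at about (346,142), the nose at (328,207), the index mark's inner end at (300,103), and the key at (108,146).

Run:
```python
from h import *
m=np.load('w14.npy',allow_pickle=True).item();im=cv2.imread('pics/w14.png')
A=lambda v:np.degrees(np.arctan2(v[1],v[0])).round(1)
for z in (75,77,80): C=onz(m,(346.5,142),z);I=onz(m,(300,103),z);print(z,'C',C.round(1),'idx',I.round(1),np.linalg.norm(I-C).round(1),A(I-C))
C=onz(m,(346.5,142),76)
# bar: light top of bar, PCA of edges via hough inside the disc
g=cv2.cvtColor(im,cv2.COLOR_BGR2GRAY);e=cv2.Canny(g,40,100)
mk=np.zeros_like(e);cv2.circle(mk,(348,148),60,255,-1);e&=mk
L=cv2.HoughLinesP(e,1,np.pi/360,20,minLineLength=28,maxLineGap=4)
for l in L[:,0]: 
    a=onz(m,l[:2],117);b=onz(m,l[2:],117);print(l,A((b-a) if b[0]>a[0] else a-b),a.round(0)[:2],b.round(0)[:2])
for z in (85,97,105,117): print(z,[A(onz(m,u,z)-C) for u in [(328,207)]],np.linalg.norm((onz(m,(328,207),z)-C)[:2]).round(1))
```

```text
75 C [473.5 -49.9  75. ] idx [453.1 -80.1  75. ] 36.4 -124.1
77 C [473.4 -50.1  77. ] idx [453.1 -80.   77. ] 36.1 -124.1
80 C [473.3 -50.3  80. ] idx [453.2 -79.8  80. ] 35.7 -124.1
[338 191 364 123] -15.4 [497. -55.] [461. -45.]
[349 190 379 116] -16.2 [496. -49.] [457. -38.]
[327 204 359 122] -16.0 [505. -60.] [461. -48.]
[346 192 377 113] -15.6 [497. -51.] [456. -39.]
[321 193 356 102] -16.1 [499. -64.] [452. -50.]
[322 180 351 101] -15.3 [492. -64.] [451. -53.]
[344 158 358 123] -16.5 [480. -53.] [462. -48.]
[349 189 378 116] -15.8 [496. -49.] [457. -38.]
[385 126 386 159] 9.1 [462. -34.] [479. -32.]
[304 141 314 174] 21.5 [473. -75.] [489. -68.]
[341 184 364 125] -15.8 [493. -54.] [462. -45.]
[310 121 343 101] -55.2 [463. -72.] [452. -57.]
[306 160 331 189] 45.6 [482. -73.] [497. -59.]
85 [np.float64(-11.6)] 40.4
97 [np.float64(-13.1)] 38.1
105 [np.float64(-14.2)] 36.5
117 [np.float64(-16.0)] 34.3
```

>>> {"api": "apply_moves", "payload": {"plan": [{"travel":[0.1,0.03,0.05],"rotation":[0,0,0.09],"claw":-0.2},{"travel":[0.2,0.06,0.12],"rotation":[0,0,0.18],"claw":-0.2},{"travel":[0.228,0.076,0.2],"rotation":[0,0,0.229],"claw":-0.2},{"travel":[0.228,0.076,0.28],"rotation":[0,0,0.229],"claw":-0.2},{"travel":[0.228,0.076,0.28],"rotation":[0,0,0.229],"claw":-0.2},{"travel":[0.228,0.076,0.28],"rotation":[0,0,0.229],"claw":-0.2}]}}

```text
clock: 32.1
tcp_pos: [473.5, -49.9, 130.1]
tcp_rot: [0.138, 0.99, -0.0, -0.0]
contact_force: [0.0, -0.1, 0.1]
finger_gap: 51.3
finger_force: 0.0
```

Run:
```python
from h import *
go([473.4,-50,100],74.1)
```

```text
travel [0.0, -0.0006, 0.1205] rot [-0.0, -0.0002, -0.0001] at [473.5 -49.9 130.1]
```

>>> {"api": "apply_moves", "payload": {"plan": [{"travel":[0,0,0.06],"rotation":[0,0,0],"claw":-0.2},{"travel":[0,0,0.11],"rotation":[0,0,0],"claw":-0.2},{"travel":[0,0,0.12],"rotation":[0,0,0],"claw":-0.2},{"travel":[0,0,0.12],"rotation":[0,0,0],"claw":1},{"travel":[0,0,0.12],"rotation":[0,0,0],"claw":1},{"travel":[0,0,0.12],"rotation":[0,0,0],"claw":1},{"travel":[0,0,0.12],"rotation":[0,0,0],"claw":1},{"travel":[0,0,0.12],"rotation":[0,0,0],"claw":1},{"travel":[0,0,0.12],"rotation":[0,0,0],"claw":1},{"travel":[0,0,0.12],"rotation":[0,0,0],"claw":1},{"travel":[0,0,0.12],"rotation":[0,0,0],"claw":1}], "newtons": 40}}

```text
clock: 33.2
tcp_pos: [472.9, -51.4, 101.0]
tcp_rot: [0.139, 0.99, -0.001, 0.0]
contact_force: [-2.6, -9.5, 11.2]
finger_gap: 13.4
finger_force: 39.9
```

>>> {"api": "apply_moves", "payload": {"plan": [{"travel":[0,-0.007,0],"rotation":[0,0,0],"claw":1},{"travel":[0,-0.007,0],"rotation":[0,0,0.08],"claw":1},{"travel":[0,-0.007,0],"rotation":[0,0,0.16],"claw":1},{"travel":[0,-0.007,0],"rotation":[0,0,0.24],"claw":1},{"travel":[0,-0.007,0],"rotation":[0,0,0.32],"claw":1},{"travel":[0,-0.007,0],"rotation":[0,0,0.4],"claw":1},{"travel":[0,-0.007,0],"rotation":[0,0,0.48],"claw":1},{"travel":[0,-0.007,0],"rotation":[0,0,0.55],"claw":1},{"travel":[0,-0.007,0],"rotation":[0,0,0.6],"claw":1},{"travel":[0,-0.007,0],"rotation":[0,0,0.6],"claw":1},{"travel":[0,-0.007,0],"rotation":[0,0,0.6],"claw":1}]}}

```text
clock: 34.3
tcp_pos: [474.3, -50.2, 101.0]
tcp_rot: [0.573, 0.82, 0.002, 0.001]
contact_force: [8.0, 10.4, 3.7]
finger_gap: 13.5
finger_force: 39.2
```

>>> {"api": "apply_moves", "payload": {"plan": [{"travel":[-0.003,0.007,0],"rotation":[0,0,0],"claw":1},{"travel":[-0.003,0.007,0],"rotation":[0,0,0.08],"claw":1},{"travel":[-0.003,0.007,0],"rotation":[0,0,0.16],"claw":1},{"travel":[-0.003,0.007,0],"rotation":[0,0,0.24],"claw":1},{"travel":[-0.003,0.007,0],"rotation":[0,0,0.32],"claw":1},{"travel":[-0.003,0.007,0],"rotation":[0,0,0.4],"claw":1},{"travel":[-0.003,0.007,0],"rotation":[0,0,0.48],"claw":1},{"travel":[-0.003,0.007,0],"rotation":[0,0,0.55],"claw":1},{"travel":[-0.003,0.007,0],"rotation":[0,0,0.6],"claw":1},{"travel":[-0.003,0.007,0],"rotation":[0,0,0.6],"claw":1},{"travel":[-0.003,0.007,0],"rotation":[0,0,0.6],"claw":1}]}}

```text
clock: 35.4
tcp_pos: [476.5, -50.5, 101.1]
tcp_rot: [0.882, 0.471, 0.002, 0.001]
contact_force: [10.4, 7.8, 3.1]
finger_gap: 13.5
finger_force: 39.3
```

>>> {"api": "apply_moves", "payload": {"plan": [{"travel":[0,0,0],"rotation":[0,0,0],"claw":-0.2},{"travel":[0,0,0],"rotation":[0,0,0],"claw":-0.2},{"travel":[0,0,0],"rotation":[0,0,0],"claw":-0.2},{"travel":[0,0,0],"rotation":[0,0,0],"claw":-0.2},{"travel":[0,0,-0.1],"rotation":[0,0,0],"claw":-0.2},{"travel":[0.1,0,-0.25],"rotation":[0,0,0],"claw":-0.2},{"travel":[0.1,0,-0.38],"rotation":[0,0,0],"claw":-0.2},{"travel":[0.1,0,-0.38],"rotation":[0,0,0],"claw":-0.2},{"travel":[0.1,0,-0.38],"rotation":[0,0,0],"claw":-0.2}]}}

```text
clock: 36.3
tcp_pos: [488.3, -30.8, 195.2]
tcp_rot: [0.883, 0.47, 0.0, 0.0]
contact_force: [-0.5, -0.1, -1.0]
finger_gap: 50.9
finger_force: 0.0
```

Run:
```python
from h import *
m,im=look('wrist','w15');np.save('w15.npy',m,allow_pickle=True)
T=np.array(m['T'])
def px(p): q=T[:3,:3].T@(np.array(p)-T[:3,3]);return np.array([m['cx']-m['fx']*q[0]/q[2],m['cy']+m['fy']*q[1]/q[2]])
C=np.array([474,-50.5]);print('C',px([*C,76]),'idx exp',px([*(C+37*np.array([np.cos(np.radians(-124)),np.sin(np.radians(-124))])),76]),robot.get_obs()['joint_pos'].round(2))
c=px([*C,100]).astype(int);x0,y0=np.maximum(c-130,0);g=im[y0:y0+260,x0:x0+260];print('crop0',x0,y0)
cv2.imwrite('pics/w15b.png',cv2.resize(g[:,:,::-1],None,fx=2.2,fy=2.2,interpolation=cv2.INTER_CUBIC))
```

```text
C [318.50149883 272.86042186] idx exp [318.39695512 323.71091456] [-0.24  0.7   0.43  1.86 -0.44  0.68 -0.14]
crop0 188 157
```

View pics/w15b.png

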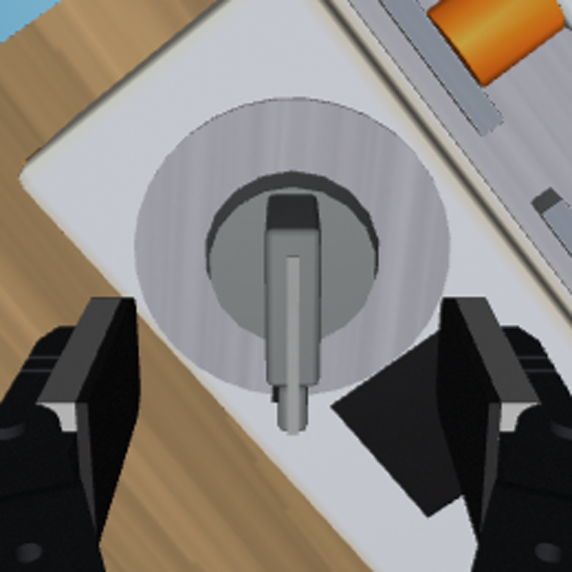

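Run:
```python
from h import *
A=lambda v:np.degrees(np.arctan2(v[1],v[0])).round(2)
im=cv2.imread('pics/w14.png')[:,:,::-1].copy();m=np.load('w14.npy',allow_pickle=True).item()
g=im.max(2)
sub=np.zeros_like(g,bool);sub[80:112,280:312]=True
for c,a,k in blobs((g<110)&sub,20):
    r=cv2.minAreaRect(np.argwhere(k)[:,::-1].astype(np.float32));print('mark',c,a,r)
    for C in [(473.4,-50),(474.5,-51)]:
        print(A(onz(m,c,76)[:2]-C),np.linalg.norm(onz(m,c,76)[:2]-C), [ (onz(m,q,76)[:2]-C).round(1).tolist() for q in cv2.boxPoints(r)])
# ring centre: saturation/brightness edge of console white vs ring in w14, fit ellipse via contour
def ring(im,m,c0):
    g=cv2.cvtColor(im,cv2.COLOR_RGB2GRAY);e=cv2.Canny(cv2.GaussianBlur(g,(3,3),0),30,80);p=np.argwhere(e)[:,::-1]
    P=np.array([onz(m,q,76)[:2] for q in p]);c=np.array(c0,float)
    for t in (6,3,2,1.5):
        best=None
        d=np.linalg.norm(P-c,axis=1);h=np.histogram(d,np.arange(44,54,.5));r0=h[1][h[0].argmax()]+.25 if t==6 else r
        s=np.abs(d-r0)<t;Q=P[s];x=np.linalg.lstsq(np.c_[2*Q,np.ones(len(Q))],(Q**2).sum(1),rcond=None)[0];c=x[:2];r=np.sqrt(x[2]+c@c)
    print('ring',c.round(2),r.round(2),s.sum())
ring(im,m,(473.4,-50))
im2=cv2.imread('pics/w15.png')[:,:,::-1].copy();m2=np.load('w15.npy',allow_pickle=True).item();ring(im2,m2,(474,-51))
g=im2.max(2);sub=np.zeros_like(g,bool);y0,x0=157+int(375/2.2),188+int(262/2.2);sub[y0:y0+14,x0:x0+12]=True
print(x0,y0);print(g[y0:y0+14,x0:x0+30])
```

```text
mark [293.525  94.6  ] 160 ((293.5000305175781, 94.50000762939453), (16.970561981201172, 8.485280990600586), 45.0)
-125.88 42.18183451496446 [[-26.0, -39.6], [-29.7, -36.3], [-23.5, -28.7], [-19.8, -32.1]]
-127.89 42.042167951716955 [[-27.1, -38.6], [-30.8, -35.3], [-24.6, -27.7], [-20.9, -31.1]]
ring [475.54 -50.47] 47.17 598
ring [475.3  -50.89] 47.45 541
307 327
[[168 169  89 103 115 124 124 124 123 123 123 136 151 152 153 153 146 125
  122 122 122 122 124 114 102  82 123 161 165 165]
 [169 169  88 104 115 124 123 123 123 123 123 137 152 153 154 154 147 125
  122 122 122 122 123 114 102  82 123 161 165 165]
 [168 169  90 104 115 124 124 123 123 123 123 137 152 153 154 154 147 124
  122 122 122 122 123 114 101  84 156 163 164 164]
 [169 169 115 105 114 125 125 125 124 125 124 138 152 153 154 154 146 126
  124 124 124 124 124 115 101 113 160 165 164 165]
 [168 169 165 106 102 109 109 109 108 109 109 129 152 154 155 154 144 111
  108 108 108 108 108 101  88 124 161 164 164 165]
 [168 169 168 164 144  66  62  68  76  82  85 116 151 154 154 155 138  90
   80  76  93 121 122 135 155 160
[... 318 characters left out ...]
153 154 154 154 146 121
  111  98  63 156 160 159 161 162 182 183 183 201]
 [204 203 203 203 155  54  30  52 104 114 126 139 153 154 154 154 147 126
  112  98  62 175 180 191 201 202 204 204 204 205]
 [205 205 205 205 126  44  28  51 103 114 126 139 153 154 154 154 147 126
  111  98  62 196 204 204 205 205 206 205 205 205]
 [205 205 205 205 127  45  29  51 103 113 125 139 153 154 154 153 148 125
  111  97  61 197 206 205 206 206 205 205 205 205]
 [205 205 205 205 128  76  35  50 103 114 125 139 153 154 154 154 147 125
  110  97  61 197 205 205 205 205 205 205 205 205]
 [205 205 205 205 201 199 198 108 105 112 124 139 153 154 154 154 147 125
  110  97  61 198 205 205 205 205 205 205 205 205]]
```

The mark (dark at crop (276,392)) sits slightly left of the nose (292), so about 4° more clockwise is needed. The ring fit puts the axis at (475.4,-50.7). I re-grip and turn.

>>> {"api": "apply_moves", "payload": {"plan": [{"travel":[-0.095,0.002,0.1],"rotation":[0,0,0],"claw":-0.2},{"travel":[-0.095,0.002,0.25],"rotation":[0,0,0],"claw":-0.2},{"travel":[-0.095,0.002,0.35],"rotation":[0,0,0],"claw":-0.2},{"travel":[-0.095,0.002,0.375],"rotation":[0,0,0],"claw":-0.2},{"travel":[-0.095,0.002,0.375],"rotation":[0,0,0],"claw":1},{"travel":[-0.095,0.002,0.375],"rotation":[0,0,0],"claw":1},{"travel":[-0.095,0.002,0.375],"rotation":[0,0,0],"claw":1},{"travel":[-0.095,0.002,0.375],"rotation":[0,0,0],"claw":1},{"travel":[-0.095,0.002,0.375],"rotation":[0,0,0],"claw":1},{"travel":[-0.095,0.002,0.375],"rotation":[0,0,0],"claw":1},{"travel":[-0.095,0.002,0.375],"rotation":[0,0,0],"claw":1},{"travel":[-0.095,0.002,0.375],"rotation":[0,0,0],"claw":1}]}}

```text
clock: 37.55
tcp_pos: [476.1, -51.1, 102.3]
tcp_rot: [0.883, 0.47, 0.001, 0.001]
contact_force: [0.7, -1.9, 10.0]
finger_gap: 13.3
finger_force: 41.3
```

>>> {"api": "apply_moves", "payload": {"plan": [{"travel":[0,0,0],"rotation":[0,0,0.025],"claw":1},{"travel":[0,0,0],"rotation":[0,0,0.047],"claw":1},{"travel":[0,0,0],"rotation":[0,0,0.047],"claw":1},{"travel":[0,0,0],"rotation":[0,0,0.047],"claw":1}]}}

```text
clock: 37.95
tcp_pos: [476.1, -51.1, 102.3]
tcp_rot: [0.899, 0.437, 0.001, 0.001]
contact_force: [0.3, -1.9, 8.2]
finger_gap: 13.1
finger_force: 41.4
```

>>> {"api": "apply_moves", "payload": {"plan": [{"travel":[0,0,0],"rotation":[0,0,0],"claw":-0.2},{"travel":[0,0,0],"rotation":[0,0,0],"claw":-0.2},{"travel":[0,0,0],"rotation":[0,0,0],"claw":-0.2},{"travel":[0,0,0],"rotation":[0,0,0],"claw":-0.2},{"travel":[0,0,-0.1],"rotation":[0,0,0],"claw":-0.2},{"travel":[0.1,0,-0.25],"rotation":[0,0,0],"claw":-0.2},{"travel":[0.1,0,-0.38],"rotation":[0,0,0],"claw":-0.2},{"travel":[0.1,0,-0.38],"rotation":[0,0,0],"claw":-0.2},{"travel":[0.1,0,-0.38],"rotation":[0,0,0],"claw":-0.2}]}}

```text
clock: 38.85
tcp_pos: [490.9, -31.0, 196.5]
tcp_rot: [0.899, 0.437, 0.0, 0.0]
contact_force: [0.0, 0.3, -0.9]
finger_gap: 51.1
finger_force: 0.0
```

Run:
```python
from h import *
m,im=look('wrist','w16');np.save('w16.npy',m,allow_pickle=True)
T=np.array(m['T'])
def px(p): q=T[:3,:3].T@(np.array(p)-T[:3,3]);return np.array([m['cx']-m['fx']*q[0]/q[2],m['cy']+m['fy']*q[1]/q[2]])
C=np.array([475.4,-50.7]);
for a in (-128.8,-128):
  w=C+42*np.array([np.cos(np.radians(a)),np.sin(np.radians(a))]);print('mark exp',px([*w,76]),px([*C,76]))
g=im.max(2);i=px([*w,76]).round().astype(int);print(i)
for r in range(i[1]-6,i[1]+8): print(r,g[r,i[0]-12:i[0]+16])
print(np.degrees(R.from_quat(robot.get_obs()['tcp_rot']).as_euler('zyx')))
# symmetric edges of bar
gg=cv2.cvtColor(im,cv2.COLOR_RGB2GRAY);e=cv2.Canny(gg,40,100);mk=np.zeros_like(e);c=px([*C,105]).astype(int);cv2.circle(mk,tuple(int(v) for v in c),75,255,-1);e&=mk
for l in cv2.HoughLinesP(e,1,np.pi/360,25,minLineLength=30,maxLineGap=4)[:,0]:
    a=onz(m,l[:2],117)[:2];b=onz(m,l[2:],117)[:2];d=a-b if a[0]<b[0] else b-a;print(l,np.degrees(np.arctan2(d[1],d[0])).round(1))
```

```text
mark exp [319.10983305 330.23180185] [319.8974195  273.08405585]
mark exp [319.96089963 330.23562054] [319.8974195  273.08405585]
[320 330]
324 [ 94 103 111 121 122 123 123 122 123 129 150 152 151 151 151 125 122 123
 122 121 121 118 105  93  97 155 158 159]
325 [ 94 103 111 121 123 123 123 123 123 129 150 151 151 152 151 124 123 122
 121 121 121 118 105  92  96 155 158 159]
326 [ 93 104 111 121 123 123 123 123 123 128 149 151 152 152 152 125 122 122
 121 121 121 119 105  93  97 155 157 159]
327 [ 93 102 111 121 123 122 123 123 122 129 149 151 152 153 152 124 121 121
 121 121 121 116 105  92  97 155 157 159]
328 [ 93 102 111 121 123 123 123 122 122 129 150 151 152 152 151 125 121 120
 121 121 121 116 104  92  96 155 158 159]
329 [ 93 103 111 121 123 123 122 122 122 129 150 152 153 153 153 124 121 121
 121 121 121 116 103  91  96 155 157 159]
330 [112 103 110 121 123 122 122 122 122 129 150 152 153 152 153 125 121 121
 121 121 121 116 104  90 119 157 158 159]
331 [166 110 108 121 123 122 123 123 123 129 150 152 153 153 153 125 122 122
 121 122 122 117 103 100 154 158 158 159]
332 [170
[... 303 characters left out ...]
 90
  59 125 156 160 161 161 161 159 158 159]
335 [169 167 166 167 167 112  90 104 110 122 150 152 152 153 152 116 105  96
  69 120 157 162 161 161 161 159 158 160]
336 [177 176 167 167 167 110  98 109 119 129 151 152 152 153 152 123 113 101
  78 120 157 161 161 170 170 179 179 199]
337 [202 202 201 201 201 129 100 109 121 132 151 153 152 152 153 126 114 101
  79 150 197 201 201 202 201 202 202 203]
[-5.18440490e+01 -3.67561138e-02 -1.79992748e+02]
[307 328 307 263] -128.6
[250 302 315 364] 94.4
[317 354 317 277] -128.2
[331 277 331 310] -127.6
[323 354 323 277] -127.9
[333 296 333 262] -127.6
[309 310 309 273] -128.5
[345 338 387 305] -176.3
[387 304 391 266] -131.0
[344 339 374 316] -177.1
```

The nose now covers the mark: the bar is at azimuth -128.1° and the mark at about -128.5°. Next is the stylus.

>>> {"api": "apply_moves", "payload": {"plan": [{"travel":[-0.13,0.14,-0.134],"rotation":[0,0,0],"claw":-0.2},{"travel":[-0.26,0.28,-0.134],"rotation":[0,0,0],"claw":-0.2},{"travel":[-0.39,0.42,-0.134],"rotation":[0,0,0],"claw":-0.2},{"travel":[-0.52,0.57,-0.134],"rotation":[0,0,0],"claw":-0.2},{"travel":[-0.65,0.72,-0.134],"rotation":[0,0,0],"claw":-0.2},{"travel":[-0.78,0.86,-0.134],"rotation":[0,0,0],"claw":-0.2},{"travel":[-0.853,0.946,-0.134],"rotation":[0,0,0],"claw":-0.2},{"travel":[-0.853,0.946,-0.134],"rotation":[0,0,0],"claw":-0.2},{"travel":[-0.853,0.946,-0.134],"rotation":[0,0,0],"claw":-0.2},{"travel":[-0.853,0.946,-0.134],"rotation":[0,0,0],"claw":-0.2}]}}

```text
clock: 39.9
tcp_pos: [545.1, -344.1, 229.2]
tcp_rot: [0.899, 0.437, -0.0, -0.001]
contact_force: [0.0, 0.1, 0.7]
finger_gap: 51.3
finger_force: 0.0
```

Run:
```python
from h import *
m,im=look('wrist','w17');np.save('w17.npy',m,allow_pickle=True);T=np.array(m['T'])
def px(p): q=T[:3,:3].T@(np.array(p)-T[:3,3]);return np.array([m['cx']-m['fx']*q[0]/q[2],m['cy']+m['fy']*q[1]/q[2]])
print('cam',T[:3,3].round(0),'top exp',px([572,-369,119]),'base',px([572,-369,71]))
c=px([572,-369,95]).astype(int);x0=max(c[0]-100,0);y0=max(c[1]-100,0);print('crop',x0,y0)
cv2.imwrite('pics/w17b.png',cv2.resize(im[y0:y0+200,x0:x0+200,::-1],None,fx=3,fy=3,interpolation=cv2.INTER_CUBIC))
```

```text
cam [ 589. -287.  361.] top exp [379.15860523 245.81181371] base [369.91712497 226.60675651]
crop 274 135
```

View pics/w17b.png

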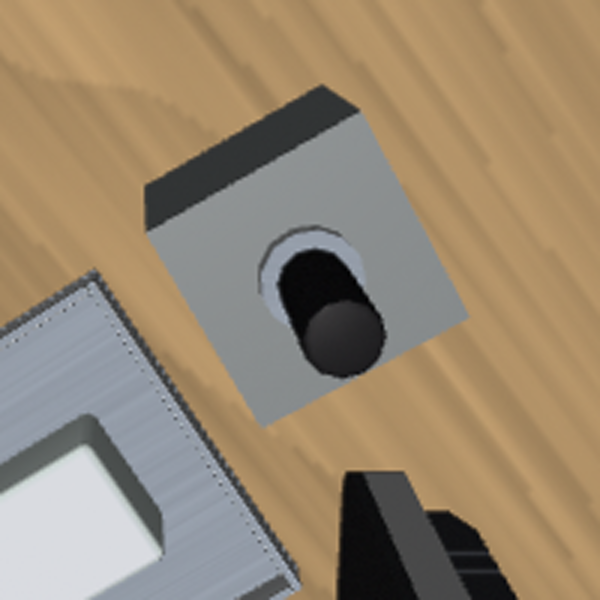

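The picture shows the stylus upright in its grey block. The handle top is at crop (345,338) and the block top is centred at about (309,271).

Run:
```python
from h import *
m=np.load('w17.npy',allow_pickle=True).item()
a=onz(m,(274+345/3,135+338/3),119);b=[onz(m,(274+u/3,135+v/3),65)[:2] for u,v in [(147,231),(360,111),(468,318),(263,426)]]
print(a.round(1),np.mean(b,0).round(1),[q.round(0) for q in b]); P=(a[:2]+np.mean(b,0))/2
go([*P,150]);go([*P,90])
```

```text
[ 576.1 -373.8  119. ] [ 576. -374.] [array([ 551., -340.]), array([ 609., -349.]), array([ 601., -408.]), array([ 543., -399.])]
travel [-0.0182, 0.1709, 0.3179] rot [0.0, 0.0, 0.0] at [ 545.2 -344.   229.5]
travel [-0.0183, 0.1711, 0.5579] rot [0.0, 0.0, 0.0] at [ 545.2 -344.   229.5]
```

>>> {"api": "apply_moves", "payload": {"plan": [{"travel":[-0.018,0.171,0],"rotation":[0,0,0],"claw":-0.2},{"travel":[-0.018,0.171,0.15],"rotation":[0,0,0],"claw":-0.2},{"travel":[-0.018,0.171,0.318],"rotation":[0,0,0],"claw":-0.2},{"travel":[-0.018,0.171,0.42],"rotation":[0,0,0],"claw":-0.2},{"travel":[-0.018,0.171,0.52],"rotation":[0,0,0],"claw":-0.2},{"travel":[-0.018,0.171,0.558],"rotation":[0,0,0],"claw":-0.2},{"travel":[-0.018,0.171,0.558],"rotation":[0,0,0],"claw":-0.2}]}}

```text
clock: 40.65
tcp_pos: [575.8, -374.3, 89.7]
tcp_rot: [0.899, 0.437, -0.0, -0.001]
contact_force: [-0.4, -0.6, 1.0]
finger_gap: 51.1
finger_force: 0.0
```

>>> {"api": "apply_moves", "payload": {"plan": [{"travel":[0,0,0],"rotation":[0,0,0],"claw":1},{"travel":[0,0,0],"rotation":[0,0,0],"claw":1},{"travel":[0,0,0],"rotation":[0,0,0],"claw":1},{"travel":[0,0,0],"rotation":[0,0,0],"claw":1},{"travel":[0,0,0],"rotation":[0,0,0],"claw":1},{"travel":[0,0,0],"rotation":[0,0,0],"claw":1},{"travel":[0,0,0],"rotation":[0,0,0],"claw":1},{"travel":[0,0,0],"rotation":[0,0,0],"claw":1}], "newtons": 40}}

```text
clock: 41.45
tcp_pos: [576.4, -375.2, 91.7]
tcp_rot: [0.899, 0.437, 0.0, 0.001]
contact_force: [-0.5, 1.0, 6.9]
finger_gap: 16.7
finger_force: 38.8
```

>>> {"api": "apply_moves", "payload": {"plan": [{"travel":[0,0,-0.1],"rotation":[0,0,0],"claw":1},{"travel":[0,0,-0.2],"rotation":[0,0,0],"claw":1},{"travel":[0,0,-0.35],"rotation":[0,0,0],"claw":1},{"travel":[0,0,-0.5],"rotation":[0,0,0],"claw":1},{"travel":[0,0,-0.56],"rotation":[0,0,0],"claw":1},{"travel":[0,0,-0.56],"rotation":[0,0,0],"claw":1},{"travel":[0,0,-0.56],"rotation":[0,0,0],"claw":1}]}}

```text
clock: 42.15
tcp_pos: [575.8, -374.9, 230.3]
tcp_rot: [0.899, 0.437, 0.0, 0.0]
contact_force: [0.1, 0.6, -1.5]
finger_gap: 16.6
finger_force: 39.1
```

Run:
```python
from h import *
M={};
for f,c0 in (('w1',(203,85)),('w14',(108,146))):
    im=cv2.imread(f'pics/{f}.png');m=np.load(f+'.npy',allow_pickle=True).item();h=cv2.cvtColor(im,cv2.COLOR_BGR2HSV)
    sub=np.zeros(h.shape[:2],bool);sub[c0[1]-50:c0[1]+50,c0[0]-55:c0[0]+55]=True
    v=h[...,2];print(f,np.bincount(v[sub]//10))
    print(v[c0[1],c0[0]-50:c0[0]+50:3],v[c0[1]-45:c0[1]+45:3,c0[0]])
    bs=blobs((v<140)&(v>95)&sub,200)
    for c,a,k in bs:
        # fill
        cn,_=cv2.findContours(k.astype(np.uint8),cv2.RETR_EXTERNAL,cv2.CHAIN_APPROX_NONE);r=cv2.minAreaRect(cn[0]);print(f,c.round(1),a,r);M[f]=(m,r[0])
for z in (75,80,83,87): print(z,[onz(*M[f],z).round(1)[:2] for f in M])
print(tri(*M['w1'],*M['w14']))
```

```text
w1 [   0    0    0   58  401   46   10   30   22   22   45   32  948 1251
   28   49   31   30   70   68 7859]
[204 204 204 204 204 204 204 128 128 128 128  42  41 204 205 205 205 205
 205 205 205 137 133 133 133  57  41 200 205 205 205 205 205 205] [203 202 203 203 204 133 130 130 130 130  33 204 204 204 205 205 205 205
 205 205 116 130 130 131 130 205 206 206 206 205]
w1 [200.   83.6] 2262 ((202.5, 84.0), (60.0, 63.0), 90.0)
w14 [   0    0    0  886  205   31   24   22   54   76   16 2534  144   27
   24   48   33   82   67 6727]
[193 194 194 194 194 120 116 116 116 116  39  39  39 189 195 195 195 195
 195 195 195 159 118 118 118 118  41  39  38  40 154 196 196 196] [194 194 194 194 194 118 118 117 117 135 185 195 195 195 195 195 195 195
 195 195  88  95 118 118 118 118 195 195 196 195]
w14 [103.4 144.8] 2718 ((103.0, 145.5), (63.0, 70.0), 90.0)
75 [array([ 485.3, -193.2]), array([ 487.9, -199.5])]
80 [array([ 485.5, -191.8]), array([ 487.4, -197. ])]
83 [array([ 485.7, -191. ]), array([ 487.1, -195.5])]
87 [array([ 485.9, -189.9]), array([ 486.7, -193.4])]
(array([ 486.00996309, -187.14199641,   98.56853236]), np.float64(1.2577243456196094))
```

>>> {"api": "apply_moves", "payload": {"plan": [{"travel":[0.04,-0.18,0.02],"rotation":[0,0,0],"claw":1},{"travel":[0.08,-0.36,0.04],"rotation":[0,0,0],"claw":1},{"travel":[0.12,-0.54,0.04],"rotation":[0,0,0],"claw":1},{"travel":[0.18,-0.7,0.04],"rotation":[0,0,0],"claw":1},{"travel":[0.18,-0.742,0.04],"rotation":[0,0,0],"claw":1},{"travel":[0.18,-0.742,0.04],"rotation":[0,0,0],"claw":1},{"travel":[0.18,-0.742,0.04],"rotation":[0,0,0],"claw":1},{"travel":[0.18,-0.742,0.04],"rotation":[0,0,0],"claw":1}]}}

```text
clock: 42.95
tcp_pos: [458.1, -225.7, 219.9]
tcp_rot: [0.9, 0.437, -0.0, 0.0]
contact_force: [-0.0, 0.7, -0.3]
finger_gap: 17.1
finger_force: 39.3
```

```bash
cat > key.py <<'E'
from h import *
import sys
f=sys.argv[1];m,im=look('wrist',f);np.save(f+'.npy',m,allow_pickle=True);T=np.array(m['T']);print('cam',T[:3,3].round(0))
def px(p): q=T[:3,:3].T@(np.array(p)-T[:3,3]);return np.array([m['cx']-m['fx']*q[0]/q[2],m['cy']+m['fy']*q[1]/q[2]])
print('exp',px([486,-190,98]),px([486,-190,75]))
h=cv2.cvtColor(im,cv2.COLOR_RGB2HSV);v=h[...,2]
for c,a,k in blobs((v<150)&(v>95)&(h[...,1]<40),600):
    if np.linalg.norm(c-px([486,-190,90]))<90:
        cn,hi=cv2.findContours(k.astype(np.uint8),cv2.RETR_CCOMP,cv2.CHAIN_APPROX_NONE)
        for i,q in enumerate(cn):
            if len(q)>60: r=cv2.minAreaRect(q);print('grey' if hi[0][i][3]<0 else ' hole',c.round(1),a,np.round(r[0],1),np.round(r[1],1),round(r[2],1),[onz(m,r[0],z).round(1)[:2].tolist() for z in (83,98)])
for c,a,k in blobs(white(im),150):
    if np.linalg.norm(c-px([486,-190,90]))<60: r=cv2.minAreaRect(np.argwhere(k)[:,::-1].astype(np.float32));print('white',c.round(1),a,np.round(r[0],1),np.round(r[1],1),[onz(m,r[0],z).round(1)[:2].tolist() for z in (75,90)])
E
python3 key.py w18
```

```text
cam [ 502. -169.  352.]
exp [319.9918538  165.12479753] [319.89214588 161.53395613]
white [320.5 161.7] 795 [320.5 161. ] [28.9 29.4] [[486.5, -190.0], [487.3, -188.8]]
```

>>> {"api": "apply_moves", "payload": {"plan": [{"travel":[0.1,0.001,0],"rotation":[0,0,0],"claw":1},{"travel":[0.185,0.001,0],"rotation":[0,0,0],"claw":1},{"travel":[0.185,0.001,0.05],"rotation":[0,0,0],"claw":1},{"travel":[0.185,0.001,0.1],"rotation":[0,0,0],"claw":1},{"travel":[0.185,0.001,0.12],"rotation":[0,0,0],"claw":1},{"travel":[0.185,0.001,0.12],"rotation":[0,0,0],"claw":1},{"travel":[0.185,0.001,0.12],"rotation":[0,0,0],"claw":1}]}}

```text
clock: 43.7
tcp_pos: [486.7, -189.2, 190.6]
tcp_rot: [0.9, 0.437, 0.0, 0.0]
contact_force: [0.6, 0.4, -0.1]
finger_gap: 16.7
finger_force: 39.3
```

>>> {"api": "apply_moves", "payload": {"plan": [{"travel":[0,0,0.012],"rotation":[0,0,0],"claw":1},{"travel":[0,0,0.024],"rotation":[0,0,0],"claw":1},{"travel":[0,0,0.036],"rotation":[0,0,0],"claw":1},{"travel":[0,0,0.036],"rotation":[0,0,0],"claw":1},{"travel":[0,0,0.036],"rotation":[0,0,0],"claw":1}]}}

```text
clock: 44.2
tcp_pos: [486.6, -188.8, 181.3]
tcp_rot: [0.899, 0.437, -0.0, 0.0]
contact_force: [0.2, -0.2, -0.7]
finger_gap: 17.1
finger_force: 39.3
```

>>> {"api": "apply_moves", "payload": {"plan": [{"travel":[0,0,0.012],"rotation":[0,0,0],"claw":1},{"travel":[0,0,0.024],"rotation":[0,0,0],"claw":1},{"travel":[0,0,0.03],"rotation":[0,0,0],"claw":1},{"travel":[0,0,0.03],"rotation":[0,0,0],"claw":1},{"travel":[0,0,0.03],"rotation":[0,0,0],"claw":1}]}}

```text
clock: 44.7
tcp_pos: [486.6, -188.9, 173.8]
tcp_rot: [0.899, 0.437, -0.0, 0.0]
contact_force: [-0.7, -0.3, 0.1]
finger_gap: 17.1
finger_force: 39.3
```

>>> {"api": "apply_moves", "payload": {"plan": [{"travel":[0,0,0.01],"rotation":[0,0,0],"claw":1},{"travel":[0,0,0.02],"rotation":[0,0,0],"claw":1},{"travel":[0,0,0.02],"rotation":[0,0,0],"claw":1},{"travel":[0,0,0.02],"rotation":[0,0,0],"claw":1}]}}

```text
clock: 45.1
tcp_pos: [486.7, -188.9, 168.9]
tcp_rot: [0.899, 0.437, 0.0, 0.0]
contact_force: [0.1, -0.1, 1.0]
finger_gap: 17.0
finger_force: 39.4
```

>>> {"api": "apply_moves", "payload": {"plan": [{"travel":[0,0,0.01],"rotation":[0,0,0],"claw":1},{"travel":[0,0,0.02],"rotation":[0,0,0],"claw":1},{"travel":[0,0,0.02],"rotation":[0,0,0],"claw":1},{"travel":[0,0,0.02],"rotation":[0,0,0],"claw":1}]}}

```text
clock: 45.5
tcp_pos: [486.7, -188.9, 163.8]
tcp_rot: [0.899, 0.437, 0.0, 0.0]
contact_force: [-0.7, -0.1, 4.2]
finger_gap: 17.1
finger_force: 39.8
```

>>> {"api": "apply_moves", "payload": {"plan": [{"travel":[0,0,0.006],"rotation":[0,0,0],"claw":1},{"travel":[0,0,0.01],"rotation":[0,0,0],"claw":1},{"travel":[0,0,0.01],"rotation":[0,0,0],"claw":1},{"travel":[0,0,0.01],"rotation":[0,0,0],"claw":1}]}}

```text
clock: 45.9
tcp_pos: [487.1, -189.2, 162.7]
tcp_rot: [0.899, 0.437, 0.001, 0.001]
contact_force: [-3.4, 2.3, 34.0]
finger_gap: 17.0
finger_force: 43.4
```

Key bottomed at 34 N; now lift and return to the stand.

>>> {"api": "apply_moves", "payload": {"plan": [{"travel":[0,0,-0.02],"rotation":[0,0,0],"claw":1},{"travel":[0,0,-0.06],"rotation":[0,0,0],"claw":1},{"travel":[0,0,-0.15],"rotation":[0,0,0],"claw":1},{"travel":[0,0,-0.28],"rotation":[0,0,0],"claw":1},{"travel":[0,0,-0.28],"rotation":[0,0,0],"claw":1},{"travel":[0,0,-0.28],"rotation":[0,0,0],"claw":1}]}}

```text
clock: 46.5
tcp_pos: [486.7, -188.7, 231.6]
tcp_rot: [0.899, 0.437, 0.0, 0.0]
contact_force: [-0.3, 0.6, -0.4]
finger_gap: 16.6
finger_force: 39.2
```

Run:
```python
from h import *
go([576,-374.7,230])
```

```text
travel [-0.3645, 0.7407, 0.0066] rot [0.0, 0.0, 0.0] at [ 486.7 -188.7  231.6]
```

>>> {"api": "apply_moves", "payload": {"plan": [{"travel":[-0.08,0.16,0],"rotation":[0,0,0],"claw":1},{"travel":[-0.16,0.32,0],"rotation":[0,0,0],"claw":1},{"travel":[-0.24,0.48,0],"rotation":[0,0,0],"claw":1},{"travel":[-0.32,0.64,0],"rotation":[0,0,0],"claw":1},{"travel":[-0.365,0.741,0],"rotation":[0,0,0],"claw":1},{"travel":[-0.365,0.741,0],"rotation":[0,0,0],"claw":1},{"travel":[-0.365,0.741,0.1],"rotation":[0,0,0],"claw":1},{"travel":[-0.365,0.741,0.2],"rotation":[0,0,0],"claw":1},{"travel":[-0.365,0.741,0.2],"rotation":[0,0,0],"claw":1},{"travel":[-0.365,0.741,0.2],"rotation":[0,0,0],"claw":1}]}}

```text
clock: 47.5
tcp_pos: [575.9, -374.7, 181.6]
tcp_rot: [0.899, 0.437, -0.0, -0.0]
contact_force: [0.5, -0.8, 0.4]
finger_gap: 17.2
finger_force: 39.5
```

Run:
```python
from h import *
go([576,-374.7,92])
m,im=look('wrist','w19');T=np.array(m['T'])
def px(p): q=T[:3,:3].T@(np.array(p)-T[:3,3]);return np.array([m['cx']-m['fx']*q[0]/q[2],m['cy']+m['fy']*q[1]/q[2]])
c=px([576,-374,65]);b=px([576,-374.7,183-84.7]);print('hole',c,'tip',b)
h=cv2.cvtColor(im,cv2.COLOR_RGB2HSV);v=h[...,2]
for y in range(int(b[1])-60,int(b[1])+40,8): print(y,v[y,int(b[0])-32:int(b[0])+34:4])
```

```text
travel [0.0002, 0.0008, 0.3582] rot [0.0, 0.0, 0.0] at [ 575.9 -374.7  181.6]
hole [319.79509667 237.31006149] tip [320.68407895 254.70844033]
194 [ 58  58  59 107 165 165 165 166 166 165 165 164 163 163 164 164 186]
202 [161 165 165 165 164 164 165 165 164 163 164 164 163 163 163 163 162]
210 [163 164 164 163 164 164 163 163 163 163 163 163 162 161 162 162 161]
218 [162 163 162 163 163 162 162 161 162 162 162 162 161 161 161 161 160]
226 [161 162 162 162 161 161 114 193 136  58 111 160 160 160 160 160 160]
234 [161 161 160 160  47  48  47  59  59  59  59  63 158 159 159 159 159]
242 [160 160 159 159 159  47  46  58  59  59  59  59  59 158 158 157 158]
250 [159 158 158 158 158 157  84  83  78  72 158 158 158 157 157 157 156]
258 [157 158 158 158 157 156  81  77  72  67 157 156 157 157 157 156 156]
266 [156 156 157 156 157  88  83  81  78  74  68 156 156 156 156 156 156]
274 [163 156 156  94  89 134 181 184 185 184 109  78  77 154 155 190 192]
282 [176 115 181 187 186 187 188 188 188 189 188 186 187 183  72 199 193]
290 [ 81  20  97 188  28  12  12  10  12  10  11  10 184 184  17  81  81]
```

>>> {"api": "apply_moves", "payload": {"plan": [{"travel":[0,0,0.06],"rotation":[0,0,0],"claw":1},{"travel":[0,0,0.12],"rotation":[0,0,0],"claw":1},{"travel":[0,0,0.17],"rotation":[0,0,0],"claw":1},{"travel":[0,0,0.22],"rotation":[0,0,0],"claw":1},{"travel":[0,0,0.27],"rotation":[0,0,0],"claw":1},{"travel":[0,0,0.31],"rotation":[0,0,0],"claw":1},{"travel":[0,0,0.34],"rotation":[0,0,0],"claw":1},{"travel":[0,0,0.35],"rotation":[0,0,0],"claw":1},{"travel":[0,0,0.35],"rotation":[0,0,0],"claw":1},{"travel":[0,0,0.35],"rotation":[0,0,0],"claw":1}]}}

```text
clock: 48.55
tcp_pos: [576.1, -375.2, 94.3]
tcp_rot: [0.899, 0.437, 0.0, 0.0]
contact_force: [0.2, -0.6, -0.1]
finger_gap: 17.1
finger_force: 39.5
```

>>> {"api": "apply_moves", "payload": {"plan": [{"travel":[0,0,0.006],"rotation":[0,0,0],"claw":1},{"travel":[0,0,0.012],"rotation":[0,0,0],"claw":1},{"travel":[0,0,0.012],"rotation":[0,0,0],"claw":1},{"travel":[0,0,0.012],"rotation":[0,0,0],"claw":1}]}}

```text
clock: 48.95
tcp_pos: [576.1, -375.2, 91.7]
tcp_rot: [0.899, 0.437, 0.0, 0.0]
contact_force: [-2.4, 2.5, 9.9]
finger_gap: 16.7
finger_force: 40.4
```

>>> {"api": "apply_moves", "payload": {"plan": [{"travel":[0,0,0],"rotation":[0,0,0],"claw":-0.2},{"travel":[0,0,0],"rotation":[0,0,0],"claw":-0.2},{"travel":[0,0,0],"rotation":[0,0,0],"claw":-0.2},{"travel":[0,0,0],"rotation":[0,0,0],"claw":-0.2},{"travel":[0,0,0],"rotation":[0,0,0],"claw":-0.2},{"travel":[0,0,-0.1],"rotation":[0,0,0],"claw":-0.2},{"travel":[0,0,-0.25],"rotation":[0,0,0],"claw":-0.2},{"travel":[0,0,-0.4],"rotation":[0,0,0],"claw":-0.2},{"travel":[0.018,-0.171,-0.55],"rotation":[0,0,0],"claw":-0.2},{"travel":[0.018,-0.171,-0.55],"rotation":[0,0,0],"claw":-0.2},{"travel":[0.018,-0.171,-0.55],"rotation":[0,0,0],"claw":-0.2},{"travel":[0.018,-0.171,-0.55],"rotation":[0,0,0],"claw":-0.2}]}}

```text
clock: 50.15
tcp_pos: [545.3, -345.2, 227.4]
tcp_rot: [0.899, 0.437, -0.0, -0.0]
contact_force: [-0.2, -1.2, 0.1]
finger_gap: 51.2
finger_force: 0.0
```

Run:
```python
from h import *
m,im=look('wrist','w20');o=cv2.imread('pics/w17.png')[:,:,::-1].copy();mo=np.load('w17.npy',allow_pickle=True).item()
for n,mm,i in (('before',mo,o),('now',m,im)):
    v=i.max(2);s=np.zeros_like(v,bool);s[160:290,320:430]=True
    k=max(blobs((v<60)&s,200),key=lambda t:-np.linalg.norm(t[0]-[385,240]));p=np.argwhere(k[2]);print(n,np.array(mm['T'])[:3,3].round(1),k[0].round(1),k[1],p.min(0),p.max(0),'top',onz(mm,(p.max(0)[1]-12,p.max(0)[0]-12),119).round(1))
mt,it=look('top')
for c,a,_ in blobs(orange(it),40): print('top or',c.round(1),a,onz(mt,c,15).round(0)[:2])
o=cv2.imread('pics/top0.png')[:,:,::-1]
d=np.abs(it.astype(int)-o).max(2)>45
for c,a,k in blobs(cv2.morphologyEx(d.astype(np.uint8),cv2.MORPH_OPEN,np.ones((3,3))),15): print('changed',c.round(0),a)
```

```text
before [ 588.6 -287.4  361.1] [383.8 239.4] 1031 [218 367] [260 402] top [ 576.5 -374.3  119. ]
now [ 588.9 -288.4  359.3] [383.1 239.1] 1039 [218 366] [260 401] top [ 576.3 -374.5  119. ]
top or [411.3 213.8] 75 [ 585. -198.]
top or [377.5 217.4] 78 [ 578. -114.]
top or [343.7 220.7] 77 [571. -30.]
changed [549. 214.] 3699
changed [602. 156.] 805
changed [577. 140.] 19
changed [591. 166.] 464
changed [632. 174.] 18
changed [616. 186.] 94
changed [409. 198.] 558
changed [342. 206.] 537
changed [196. 214.] 624
changed [600. 207.] 26
changed [257. 219.] 367
changed [494. 212.] 17
changed [592. 218.] 52
changed [485. 221.] 23
changed [490. 227.] 35
changed [444. 251.] 1359
changed [254. 241.] 160
changed [211. 271.] 359
changed [500. 275.] 497
changed [203. 293.] 137
changed [516. 299.] 43
changed [421. 378.] 5877
changed [531. 303.] 20
changed [399. 309.] 85
changed [396. 318.] 31
changed [479. 334.] 46
changed [440. 345.] 39
changed [481. 354.] 25
changed [364. 417.] 577
changed [409. 408.] 18
changed [ 29. 447.] 2552
changed [368. 449.] 220
changed [359. 470.] 770
changed [331. 460.] 24
changed [324. 472.] 15
```

```bash
python3 -c "
from station import robot
print(robot.hand_in())"
```

```text
the job is handed in; nothing more can be done
None
```

The job is done and handed in: flask3 is in the steel tray, three flasks are clamped, the dial is at the mark, the start key was pressed and the stylus is home in its stand. The handed-in result was not shown to me.

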